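# Balance and gauge centrifuge rotors

## Robot

A 6-joint arm with a two-finger parallel gripper is mounted at the origin on a cart in front of the work surface, level with it; the furniture and walls round the work are solid. World frame = base frame: x ahead of the robot, y to its left, z up, the work surface at z = 0. Lengths are in m, angles in rad, forces in N, time in s.
With the tool pointing down it reaches from about 0.3 to 0.775 m from the base axis. Payload 14.6 kg.
Tool frame: the origin (TCP) lies midway between the tips of the shut fingers; the grasp point (between the pads) lies 19 mm behind it (ctrl.pinch_z is the distance from the TCP to the grasp point, in m); z points along the fingers, y is the line along which they close (so a half turn about z gives the same grasp; the last joint's range is limited). The gripper opens to 94 mm and grips with 3 to 60 N. Pads are 16 mm wide; open, the fingers measure 119 mm over their backs; the gripper's body (75 mm by 177 mm) begins 78 mm behind the grasp point.
Start: joints at [-1.191, 0.3, 1.521, -0, 1.321, -0.067], TCP at [0.238, -0.496, 0.205] pointing down, gripper open.
Joint ranges: [-3.03, 3.03], [-0.79, 2.21], [0.23, 2.52], [-1.04, 4.18], [0, 3.07], [-2.55, 2.55]. Speed limits (rad/s): [2.22, 2.22, 2.57, 3.14, 3.14, 3.14].

## Interface

Orientations are given as [roll, pitch, yaw] about the fixed x, y, z axes, in that order (R = Rz(yaw) Ry(pitch) Rx(roll)).
In Python, from station import ctrl gives the robot as it stands.
- The arm moves only by the tool jog_arm, never from a script. Its argument "motion" is a list of rows, each a list of 7 numbers: the shift along the tool's x, y, z in m, then the turn, a rotation vector about the tool's x, y, z in rad, then the opening, from -1 (shut) to 1 (fully open). In form: [[tx, ty, tz, rx, ry, rz, gripper], ...]. A call has 1 to 5 rows; each row shifts and turns the commanded pose from where the row before left it, along the tool's axes as they then stand; what a row does not reach is not made up. A row lasts 1/10 s, in which the tool goes at most 50 mm and 8.59 degrees, less where a joint would pass 70% of its speed; a pose out of reach is approached as far as the arm can. A call is refused whole if a number of a shift passes 0.05 or a number of a turn 0.15, either way. A call with a gripper value outside its range is refused whole. The fingers move at their own pace and stop on an object; "squeeze" is the grip in N (left out, the last holds). Time passes only in rows, so rows that do not move let the fingers close. It gives the time, the measured TCP pose, the force, the opening and the grip force at its end, in the units of the state.
- ctrl.get_obs(): the state, without advancing time (a new reading comes with each control period).
- ctrl.camera(name): name is "side" or "top"; returns the picture (400x640x3 uint8, red, green, blue); there is no depth.
- ctrl.camera_model(name): a dict with "intrinsics" (3x3 intrinsics, pixels), "k1" (the pictures are not rectified: a ray, as slopes to the right and down, at radius r is drawn at 1 + k1 r^2 times it, then the intrinsics apply), "rvec" (rotation vector, rad) and "tvec" (3), from world to camera coordinates, as OpenCV has them. Camera axes: x right, y down, z forward; pixel columns grow to the right and rows downward; lengths in m; the calibration is good to about 2 mm. A picture is of the moment at which its call begins. camera_model takes no time and is no camera call.
- ctrl.hand_in(): hands the job in; it is judged then, once.
The state is a dict: "time_s": time; "qpos": joint angles; "joint_vel": joint speeds; "tau": joint torques, N m; "ee_pos": TCP position; "eef_rot": TCP orientation; "force": force on the tool from outside, world axes, zero at the start; "moment": the same for the moment, N m; "grip_width": finger opening in m; "grip_force": force on a finger pad.
Only numpy, scipy, OpenCV 4.12 (cv2) and the standard library are available. Lean on these libraries where they do the work, as an engineer would, in place of code of your own. Each camera call takes 0.05 s, during which the arm holds its last target. There are 200 camera calls.

## Task

Lay all the rotors across the knife edge of the balancing stand, let go of them, and see which ones stay level and which tip. With the bridge gauge standing over each rotor that stayed level, on a flat surface, check its height. Finish with every sound rotor (level, and the full 76 mm high) standing upright on the stone plate, every off-centre or worn short one standing upright in the grey tray, and the gauge standing upright clear of the rotors on the bench or plate; leave the glassware alone.

Things in the scene. Friction and masses are not known exactly. Their poses are not given: they have to be found in the camera images.
- rotor_a: two-arm rotor, 0.2 to 0.3 kg: bar 116x16x8 mm along x, underside 36 mm up; under its ends, at x = +-48 mm, bosses 26 mm wide and tall on which it stands; mid post 24 (x) x 18 mm (y) to hold it by, top 76 mm up (worn: 70). Under the post a 90-degree V notch along y, apex 34 mm up. Origin: middle, at the bosses' underside; z up. Absent in some starts
- rotor_b: let go on the knife edge, a rotor with central mass stays level (under 0.1 rad); one with mass 12 mm off centre, which the eye cannot tell, tips to one end about the edge until a boss meets the stand's base, about 0.28 rad. Another rotor, alike to the eye; origin and axes as rotor_a; absent in some starts
- rotor_c: three or four of the five rotors are there at a start. Another rotor, alike to the eye; origin and axes as rotor_a; absent in some starts
- rotor_d: Another rotor, alike to the eye; origin and axes as rotor_a; absent in some starts
- rotor_e: Another rotor, alike to the eye; origin and axes as rotor_a; absent in some starts
- stand: balancing stand, fixed: dark base plate 140 (x) x 280 (y) x 6 mm with a steel knife edge along y, 276 mm long, 4 mm thick, crest (2 mm radius) 55 mm above the bench; takes four rotors side by side 75 mm apart, bars across the edge. Origin: middle of the base's underside. A level rotor on the edge has its origin 22 mm above the stand's
- gauge: bridge gauge, loose, metal, 0.6 kg, heavy feet, 135 mm tall: two legs with feet 64 mm long in x, inner faces 50 mm and outer 74 mm apart in y; crossbeam 90 to 102 mm up; on it a black grip block 22 (x) x 34 mm (y), 102 to 135 mm up. It stands over a rotor, the bar passing between the legs along x. Origin: middle, at the feet's underside; z up
- gauge_foot (a joint): height of the gauge's sprung foot, m: 16 mm disc on the gauge's axis under the crossbeam, light spring (2.5 N at most, less than the gauge's weight). 0 = fully down, 64 mm above the feet's underside; pushed up by what is below, to 0.020. Over a full-height rotor on the same flat it reads 0.012, over a worn one 0.006. Its pin rises alike from the grip block's top
- plate: stone plate 160 (x) x 215 (y) x 12 mm, fixed, for the sound rotors; origin at the middle of its underside, top 12 mm above. Room for three rotors 66 mm apart in y, bars along x; flat enough to gauge on. Stands left or right
- tray: grey open tray 176 mm (x) x 215 mm (y) x 25 mm, fixed, walls 4 mm, inner floor 4 mm up, for the rejected rotors; origin at the middle of its underside. Room for three rotors side by side, 66 mm apart in y, bars along x. Stands left or right
- beaker: bystander: empty glass beaker, 70 mm wide, 92 mm tall; origin under its middle
- flask: bystander: stoppered conical flask, 66 mm wide, 111 mm tall; origin under its middle
- dish: bystander: glass petri dish, 63 mm wide, 15 mm tall; origin under its middle
- vial: bystander: capped sample vial, 27 mm wide, 59 mm tall; origin under its middle
Not all that is in view belongs to the job. What is shaped like the gauge but blue is not meant.

How it is judged:
On the way, in this order (a step that is already met when the one before it is completed fails the run):
1. all the rotors rest across the knife edge at once, let go of and still (x of rotor_a in the frame of stand between -0.016 and 0.016 m and y of rotor_a in the frame of stand between -0.14 and 0.14 m and z of rotor_a in the frame of stand between 0.016 and 0.032 m and contact force between each of rotor_a, rotor_b, rotor_c, rotor_d, rotor_e and the fingers below 0.1 N and linear speed of each of rotor_a, rotor_b, rotor_c, rotor_d, rotor_e below 0.02 m/s and x of rotor_b in the frame of stand between -0.016 and 0.016 m and y of rotor_b in the frame of stand between -0.14 and 0.14 m and z of rotor_b in the frame of stand between 0.016 and 0.032 m and x of rotor_c in the frame of stand between -0.016 and 0.016 m and y of rotor_c in the frame of stand between -0.14 and 0.14 m and z of rotor_c in the frame of stand between 0.016 and 0.032 m and x of rotor_d in the frame of stand between -0.016 and 0.016 m and y of rotor_d in the frame of stand between -0.14 and 0.14 m and z of rotor_d in the frame of stand between 0.016 and 0.032 m and x of rotor_e in the frame of stand between -0.016 and 0.016 m and y of rotor_e in the frame of stand between -0.14 and 0.14 m and z of rotor_e in the frame of stand between 0.016 and 0.032 m), for 0.5 s.
2. the gauge stands square and upright over a balanced rotor its feet level with the rotor's on a flat surface (so that the rotor pushes its foot up) (((horizontal distance between rotor_a and gauge below 0.012 m and z of gauge in the frame of rotor_a between -0.003 and 0.003 m and angle between the z axis of gauge and the z axis of rotor_a, either way round below 0.05 rad and height (world z) of rotor_a below 0.02 m and angle between rotor_a's own z axis and vertical below 0.05 rad) or (horizontal distance between rotor_b and gauge below 0.012 m and z of gauge in the frame of rotor_b between -0.003 and 0.003 m and angle between the z axis of gauge and the z axis of rotor_b, either way round below 0.05 rad and height (world z) of rotor_b below 0.02 m and angle between rotor_b's own z axis and vertical below 0.05 rad) or (horizontal distance between rotor_e and gauge below 0.012 m and z of gauge in the frame of rotor_e between -0.003 and 0.003 m and angle between the z axis of gauge and the z axis of rotor_e, either way round below 0.05 rad and height (world z) of rotor_e below 0.02 m and angle between rotor_e's own z axis and vertical below 0.05 rad))), for 0.3 s.
At the end, for the whole second after the job is handed in: balanced full-height rotors stand upright (0.1 rad) on the plate, centres within 75 mm (x) and 105 mm (y) of its centre; off-centre or short rotors stand upright on the tray floor; the gauge stands upright on bench or plate, foot fully down; all still (x of rotor_a in the frame of plate between -0.075 and 0.075 m and y of rotor_a in the frame of plate between -0.105 and 0.105 m and z of rotor_a in the frame of plate between 0.009 and 0.016 m and angle between each of rotor_a, rotor_b, rotor_c, rotor_d, rotor_e's own z axis and vertical below 0.1 rad and linear speed of each of rotor_a, rotor_b, rotor_c, rotor_d, rotor_e, gauge below 0.02 m/s and x of rotor_b in the frame of plate between -0.075 and 0.075 m and y of rotor_b in the frame of plate between -0.105 and 0.105 m and z of rotor_b in the frame of plate between 0.009 and 0.016 m and x of rotor_c in the frame of tray between -0.08 and 0.08 m and y of rotor_c in the frame of tray between -0.1 and 0.1 m and z of rotor_c in the frame of tray between 0.001 and 0.012 m and x of rotor_d in the frame of tray between -0.08 and 0.08 m and y of rotor_d in the frame of tray between -0.1 and 0.1 m and z of rotor_d in the frame of tray between 0.001 and 0.012 m and x of rotor_e in the frame of tray between -0.08 and 0.08 m and y of rotor_e in the frame of tray between -0.1 and 0.1 m and z of rotor_e in the frame of tray between 0.001 and 0.012 m and angle between gauge's own z axis and vertical below 0.05 rad and value of joint gauge_foot below 0.0025 m and height (world z) of gauge below 0.02 m); the robot touches nothing.
It fails at once if a piece of glassware is shifted by more than 30 mm or tipped (distance of any of beaker, flask, dish, vial from where it was at the start of the episode above 0.03 m or angle between any of beaker, flask, dish, vial's own z axis and vertical above 0.5 rad).
Of rotor_a, rotor_b, rotor_c, rotor_d, rotor_e only 3 to 4 are there at a start; the rules pass over those that are not, and their reading is None.
At some moment in a run one of gauge may be knocked a few centimetres aside while the robot is not near it.
Once in a run the grip may slacken for a moment while it holds something.
It also fails if it takes over 210 s, if anything falls off the work surface, if the arm or the gripper's body presses on something with over 40 N, if the wrist force passes 120 N, or if a joint passes its speed limit or range.

## Working session

There is one attempt and no reset: what is moved stays moved. The work goes in short steps, Python scripts to look and compute and a tool call to move; the robot and the scene stay as the last step left them, time stands still between calls to the robot, and variables do not carry over. Pictures are saved under pics/ and viewed, at most 15 in all, crops included, and the job is handed in when it is done.

Besides the shell and the picture viewer there is one more tool, called as a command line: name --pt "numbers of a row" for each row, then --argument value for the rest. jog_arm: Moves the arm, as the interface text tells. Its arguments: {"type":"object","properties":{"motion":{"type":"array"},"squeeze":{"type":"number"}},"required":["motion"]}

```bash
mkdir -p pics
cat > h.py <<'E'
import numpy as np, cv2
from station import ctrl
def model(n):
    m=ctrl.camera_model(n); R=cv2.Rodrigues(np.array(m["rvec"],float))[0]
    return np.array(m["intrinsics"],float),float(m["k1"]),R,np.array(m["tvec"],float).ravel()
def ray(n,uv):
    K,k1,R,t=model(n)
    d=np.linalg.inv(K)@np.array([uv[0],uv[1],1.]); x=d[:2].copy(); u=x.copy()
    for _ in range(30): u=x/(1+k1*(u@u))
    return -R.T@t, R.T@np.array([u[0],u[1],1.])
def onz(n,uv,z):
    o,d=ray(n,uv); return (o+d*(z-o[2])/d[2])
def proj(n,P):
    K,k1,R,t=model(n); c=R@np.array(P,float)+t; s=c[:2]/c[2]; s=s*(1+k1*(s@s))
    return (K@np.array([s[0],s[1],1]))[:2]
def snap(n,f,crop=None,scale=1):
    im=ctrl.camera(n)[:,:,::-1].copy(); cv2.imwrite("pics/raw_"+f,im)
    if crop: x0,y0,x1,y1=crop; im=im[y0:y1,x0:x1]
    if scale!=1: im=cv2.resize(im,None,fx=scale,fy=scale,interpolation=cv2.INTER_CUBIC)
    cv2.imwrite("pics/"+f,im); return im
E
python3 - <<'E'
from h import *
for n in("top","side"):
    snap(n,n+"0.png",scale=1.25); print(n,ray(n,(320,200)),model(n)[0][0,0])
print(ctrl.get_obs(),ctrl.pinch_z)
E
```

```text
top (array([-0.43559856, -0.03341829,  1.4861933 ]), array([ 0.55960486, -0.05360273, -0.827091  ])) 500.51486870160846
side (array([ 0.3388707 , -1.89055289,  1.01302085]), array([ 0.09576276,  0.8801407 , -0.46497255])) 496.3377522251975
{'time_s': 0.1, 'qpos': array([-1.19062561e+00,  3.00396585e-01,  1.52149342e+00,  1.12043709e-05,
        1.32067775e+00, -6.66029399e-02]), 'joint_vel': array([ 1.36974398e-03,  3.45468376e-05,  9.02188319e-04, -6.31708947e-04,
        2.88905605e-03,  6.74647504e-04]), 'tau': array([ 1.43146904e-04, -5.32646692e+01, -3.53282082e+01,  7.09360954e-02,
        2.35112978e-02, -4.26001020e-05]), 'ee_pos': array([ 0.23754911, -0.49581215,  0.20496428]), 'eef_rot': array([-3.14062043e+00, -7.57256970e-05,  4.46770842e-01]), 'force': array([ 0.60501512, -0.09604049, -0.76731285]), 'moment': array([ 0.01939146, -0.01373815, -0.00062413]), 'grip_force': 0.0, 'grip_width': 0.09369488085490939} 0.0188
```

View pics/top0.png

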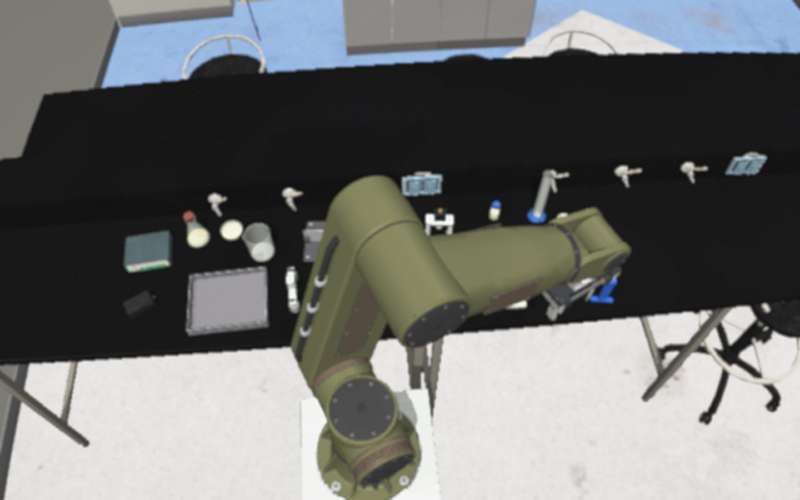

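View pics/side0.png

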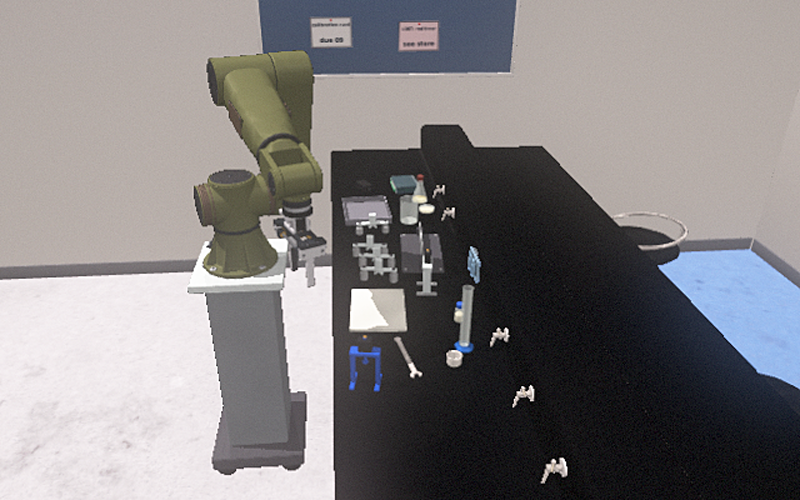

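jog_arm --pt "-0.05 -0.016 0 0 0 0 1" --pt "-0.05 -0.016 0 0 0 0 1" --pt "-0.05 -0.016 0 0 0 0 1" --pt "-0.05 -0.016 0 0 0 0 1" --pt "-0.05 -0.016 0 0 0 0 1"

```text
time_s: 0.6
ee_pos: [-0.012, -0.53, 0.2053]
eef_rot: [-3.141, -0.0, 0.447]
force: [0.5, -1.1, 0.2]
grip_width: 0.0939
grip_force: 0.0
```

jog_arm --pt "-0.05 0 -0.02 0 0 0 1" --pt "-0.05 0 -0.02 0 0 0 1" --pt "-0.05 0 -0.02 0 0 0 1" --pt "-0.05 0 0 0 0 0 1" --pt "0 0 0 0 0 0 1"

```text
time_s: 1.1
ee_pos: [-0.1855, -0.6126, 0.2593]
eef_rot: [-3.14, -0.001, 0.442]
force: [0.4, 0.4, -0.2]
grip_width: 0.0941
grip_force: 0.0
```

Run:
```python
from h import *
print(ctrl.get_obs()['ee_pos'],ctrl.get_obs()['time_s'],ctrl.get_obs()['eef_rot'])
snap("top","top1.png",(130,130,530,290),2);
```

```text
[-0.18546053 -0.61257131  0.25927826] 1.1 [-3.13980784e+00 -8.81220013e-04  4.42460449e-01]
```

View pics/top1.png

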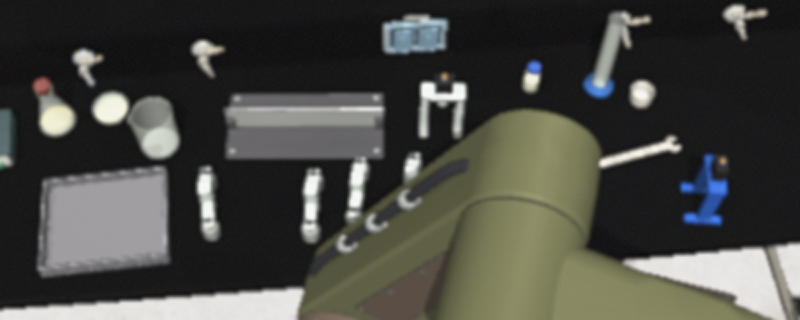

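Run:
```python
from h import *
t=cv2.imread("pics/raw_top1.png"); s=ctrl.camera("side")[:,:,::-1].copy(); cv2.imwrite("pics/raw_side1.png",s)
a=cv2.resize(t[195:255,225:365],None,fx=5.7,fy=5.0,interpolation=cv2.INTER_CUBIC)[:, :798]
b=cv2.resize(s[145:285,260:400],None,fx=5.7/2,fy=5.7/2*0.75,interpolation=cv2.INTER_CUBIC)
c=np.zeros((a.shape[0]+b.shape[0],798,3),np.uint8); c[:a.shape[0]]=a; c[a.shape[0]:,:b.shape[1]]=b
cv2.imwrite("pics/c1.png",c); print(c.shape,a.shape,b.shape)
# segment top
g=t.max(2); sat=t.max(2).astype(int)-t.min(2)
m=((g>70)&(sat<40)).astype(np.uint8)
n,l,st,ce=cv2.connectedComponentsWithStats(m)
for i in range(1,n):
    x,y,w,h,A=st[i]
    if A>40 and 140<y<275 and 130<x<480: print("top",st[i],ce[i].round(1),onz("top",ce[i],0.04).round(3))
g=s.max(2); sat=s.max(2).astype(int)-s.min(2)
m=((g>60)&(sat<40)).astype(np.uint8)
n,l,st,ce=cv2.connectedComponentsWithStats(m)
for i in range(1,n):
    x,y,w,h,A=st[i]
    if A>20 and 140<y<320 and 260<x<400: print("side",st[i],ce[i].round(1),onz("side",ce[i],0.04).round(3))
```

```text
(599, 798, 3) (300, 798, 3) (299, 399, 3)
top [225 150  17  19 161] [232.4 156.8] [0.767 0.181 0.04 ]
top [166 154  16  19 157] [172.7 161.4] [0.768 0.406 0.04 ]
top [391 165  10  12  87] [395.  170.6] [ 0.647 -0.412  0.04 ]
top [146 171  22  28 336] [156.7 186.9] [0.654 0.456 0.04 ]
top [339 170  25  29 434] [350.6 182.5] [ 0.608 -0.243  0.04 ]
top [445 170  13  15 158] [450.6 176.5] [ 0.602 -0.61   0.04 ]
top [176 175  44  35 878] [200.3 190.3] [0.624 0.295 0.04 ]
top [ 148  213   67   56 3147] [181.4 240.4] [0.422 0.351 0.04 ]
top [228 213  12  38 317] [233.4 231.4] [0.442 0.175 0.04 ]
top [280 214  12  38 320] [285.4 232.1] [0.424 0.001 0.04 ]
side [286 144  11   5  35] [290.6 146.1] [0.447 0.576 0.04 ]
side [346 148  10  11  61] [350.8 152.2] [0.753 0.467 0.04 ]
side [273 156  41  33 997] [293.2 170. ] [0.444 0.267 0.04 ]
side [353 166  11  11  73] [358.5 170.3] [0.754 0.239 0.04 ]
side [378 197   6  12  23] [380.7 201.4] [ 0.792 -0.083  0.04 ]
side [377 208   8  17  57] [380.9 215.5] [ 0.768 -0.201  0.04 ]
side [363 228  17  49 492] [371.7 251.6] [ 0.681 -0.453  0.04 ]
side [392 262  16  16 129] [399.6 268.3] [ 0.755 -0.561  0.04 ]
side [315 269  23  34 206] [325.7 286.2] [ 0.497 -0.635  0.04 ]
side [304 281   6  18  33] [305.3 287.7] [ 0.432 -0.637  0.04 ]
side [357 280  14  14 166] [363.1 286.4] [ 0.615 -0.647  0.04 ]
```

View pics/c1.png

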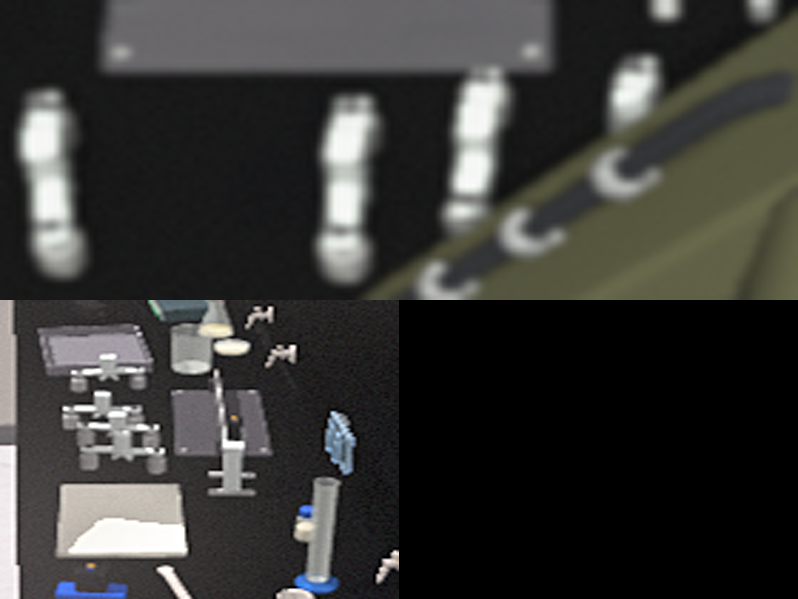

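```bash
cat >> h.py <<'E'
def rotor_fit(t,box,b0=0.0,th=85):
    x0,y0,x1,y1=box; r=t[y0:y1,x0:x1]; m=((r.max(2)>th)&(r.max(2).astype(int)-r.min(2)<40))
    rows=np.where(m.sum(1)>=3)[0]; lo,hi=rows.max(),rows.min()
    cx=lambda k:x0+np.where(m[k])[0].mean()
    near=onz("top",(cx(lo),y0+lo+.5),b0); far=onz("top",(cx(hi),y0+hi-.5),b0+.044)
    C=(near+[.061,0,0]+far-[.058,0,0])/2
    return near.round(4),far.round(4),C.round(4), round(float(np.arctan2(far[1]-near[1],far[0]-near[0])),3)
E
python3 - <<'E'
from h import *
t=cv2.imread("pics/raw_top1.png")
for b in [(225,208,243,254),(277,210,294,254)]: print(rotor_fit(t,b))
for uv in [(242.5,208.7),(321.5,208.7),(245.5,177),(321.8,177)]: print("stand",onz("top",uv,.006).round(4))
for uv in [(148,213),(215,213),(150,267),(215,262)]: print("tray",onz("top",uv,.02).round(4))
print("gauge top", onz("top",(442/2+130,78/2+130),.135).round(3))
f=lambda u,v:(u/2.85+260,(v-300)/2.1375+145)
for uv in [f(108,358),f(103,395),f(118,412),f(124,428)]: print("post side",np.round(uv,1),onz("side",uv,.074).round(4))
for uv in [f(60,485),f(183,485),f(57,556),f(187,555)]: print("plate",onz("side",uv,.01).round(4))
for uv in [f(173,391),f(260,391),f(180,454),f(271,454)]: print("stand side",onz("side",uv,.006).round(4))
# gray profile for stand
print(t[165:215,282].max(1)); print(t[200,236:330].max(1))
E
```

```text
(array([0.3948, 0.1755, 0.    ]), array([0.5159, 0.1762, 0.044 ]), array([0.4568, 0.1759, 0.022 ]), 0.006)
(array([0.3761, 0.0067, 0.    ]), array([ 0.4951, -0.0074,  0.044 ]), array([ 4.371e-01, -4.000e-04,  2.200e-02]), -0.119)
stand [0.5541 0.1479 0.006 ]
stand [ 0.5284 -0.1312  0.006 ]
stand [0.694 0.136 0.006]
stand [ 0.6675 -0.1455  0.006 ]
tray [0.5571 0.4841 0.02  ]
tray [0.5354 0.2432 0.02  ]
tray [0.3411 0.4568 0.02  ]
tray [0.3422 0.2391 0.02  ]
gauge top [ 0.596 -0.238  0.135]
post side [297.9 172.1] [0.4599 0.1664 0.074 ]
post side [296.1 189.4] [ 0.4414 -0.0092  0.074 ]
post side [301.4 197.4] [ 0.4585 -0.084   0.074 ]
post side [303.5 204.9] [ 0.4624 -0.1494  0.074 ]
plate [ 0.3682 -0.2409  0.01  ]
plate [ 0.5348 -0.2551  0.01  ]
plate [ 0.3571 -0.4625  0.01  ]
plate [ 0.5155 -0.4736  0.01  ]
stand side [0.562  0.1372 0.006 ]
stand side [0.7017 0.1259 0.006 ]
stand side [ 0.5438 -0.1348  0.006 ]
stand side [ 0.6744 -0.1458  0.006 ]
[ 22  24  22  24  23  24  22  24  25  25  28  53  83 100 105 105 103 109
 144 180 173 156 153 154 153 152 149 136 116 105 104 105 105 105 106 105
 104 104 105 103 104 104 105  95  65  34  24  23  25  29]
[ 24  25  25  25  24  26  42  68  91 103 106 106 105 106 106 105 106 106
 105 106 105 106 106 106 106 106 106 106 106 106 106 106 106 105 105 106
 106 106 105 106 106 106 105 105 104 105 105 104 105 105 105 104 105 103
 104 103 104 103 104 103 103 103 102 101 101 101 101 102 101 101 102 102
 102 103 103 104 103 104 104 104 104 104 105 105  99  76  45  28  24  24
  25  21  25  25]
```

Run:
```python
from h import *
t=cv2.imread("pics/raw_top1.png").max(2).astype(float)
def cross(p,th,rev=False):
    idx=np.where((p[:-1]<th)&(p[1:]>=th))[0]; i=idx[0]; return i+(th-p[i])/(p[i+1]-p[i])
ne,fe,cr=[],[],[]
for c in range(255,315,6):
    col=t[165:217,c]; fe.append(onz("top",(c,165+cross(col,65)),.006)); ne.append(onz("top",(c,216-cross(col[::-1],65)),.006))
    k=cross(col[14:],140)+179; cr.append(onz("top",(c,k-.5),.055))
le,re=[],[]
for r in range(196,207,2):
    row=t[r,230:335]; le.append(onz("top",(230+cross(row,65),r),.006)); re.append(onz("top",(334-cross(row[::-1],65),r),.006))
for n,L in(("near",ne),("far",fe),("crest",cr)):
    L=np.array(L); p=np.polyfit(L[:,1],L[:,0],1); print(n,p.round(4))
for n,L in(("left",le),("right",re)):
    L=np.array(L); p=np.polyfit(L[:,0],L[:,1],1); print(n,p.round(4),np.polyval(p,.61).round(4))
```

```text
Traceback (most recent call last):
IndexError: index 0 is out of bounds for axis 0 with size 0
```

jog_arm --pt "0.045 -0.01 0 0 0 -0.14 0.2" --pt "0.045 -0.01 0 0 0 -0.14 0.2" --pt "0.045 -0.01 0 0 0 -0.14 0.2" --pt "0.045 -0.01 0 0 0 -0.14 0.2" --pt "0.045 -0.01 0 0 0 -0.14 0.2"

```text
time_s: 1.7
ee_pos: [-0.0461, -0.4264, 0.2609]
eef_rot: [3.141, 0.0, 1.155]
force: [0.7, -0.6, 0.5]
grip_width: 0.0581
grip_force: 0.0
```

Run:
```python
from h import *
t=cv2.imread("pics/raw_top1.png").max(2).astype(float)
def cross(p,th):
    idx=np.where((p[:-1]<th)&(p[1:]>=th))[0]
    if len(idx)==0: return np.nan
    i=idx[0]; return i+(th-p[i])/(p[i+1]-p[i])
ne,fe,cr=[],[],[]
for c in range(255,315,4):
    col=t[165:212,c]; fe.append(onz("top",(c,165+cross(col,65)),.006)); ne.append(onz("top",(c,211-cross(col[::-1],65)),.006))
    k=cross(col[14:],140)+179; cr.append(onz("top",(c,k-.5),.055))
le,re=[],[]
for r in range(196,207,2):
    row=t[r,230:335]; le.append(onz("top",(230+cross(row,65),r),.006)); re.append(onz("top",(334-cross(row[::-1],65),r),.006))
for n,L in(("near",ne),("far",fe),("crest",cr)):
    L=np.array(L); L=L[np.isfinite(L[:,0])]; p=np.polyfit(L[:,1],L[:,0],1); print(n,len(L),p.round(4))
for n,L in(("left",le),("right",re)):
    L=np.array(L); L=L[np.isfinite(L[:,0])];p=np.polyfit(L[:,0],L[:,1],1); print(n,p.round(4),np.polyval(p,.61).round(4))
```

```text
near 13 [0.0884 0.5393]
far 15 [0.0817 0.6845]
crest 15 [0.0851 0.6205]
left [-0.1008  0.2061] 0.1446
right [-0.0883 -0.0843] -0.1382
```

jog_arm --pt "0.05 0.04 0 0 0 -0.139 0.2" --pt "0.05 0.03 0 0 0 -0.139 0.2" --pt "0.05 0.04 0 0 0 -0.139 0.2" --pt "0.05 0.05 0 0 0 0 0.2" --pt "0.05 0.05 0 0 0 0 0.2"

```text
time_s: 2.2
ee_pos: [0.1418, -0.2651, 0.261]
eef_rot: [3.141, 0.001, 1.565]
force: [1.6, -0.6, 0.5]
grip_width: 0.0564
grip_force: 0.0
```

jog_arm --pt "0.03 0.05 0 0 0 0 0.2" --pt "0.03 0.05 0 0 0 0 0.2" --pt "0.04 0.05 0 0 0 0 0.2" --pt "0.04 0.05 0 0 0 0 0.2" --pt "0.05 0.04 0 0 0 0 0.2"

```text
time_s: 2.7
ee_pos: [0.3327, -0.1171, 0.2611]
eef_rot: [3.141, 0.0, 1.566]
force: [-0.1, -0.4, 0.2]
grip_width: 0.0562
grip_force: 0.0
```

jog_arm --pt "0.05 0.04 0 0 0 0 0.2" --pt "0.05 0.03 0 0 0 0 0.2" --pt "0.05 0.0 0.02 0 0 0 0.2" --pt "0.05 0.0 0.03 0 0 0 0.2" --pt "0.04 0.0 0.03 0 0 0 0.2"

```text
time_s: 3.2
ee_pos: [0.389, 0.0938, 0.1866]
eef_rot: [3.139, -0.0, 1.566]
force: [0.9, 0.1, 0.2]
grip_width: 0.0563
grip_force: 0.0
```

Run:
```python
from h import *
o=ctrl.get_obs(); print(o['ee_pos'],o['eef_rot'],o['grip_width'])
t=snap("top","top2.png",(220,190,480,290),3)
print([rotor_fit(cv2.imread("pics/raw_top2.png"),b) for b in [(277,210,294,254)]])
```

```text
[0.38901393 0.09378741 0.18655331] [ 3.13948389e+00 -4.62909053e-04  1.56602762e+00] 0.056276046359879824
[(array([0.3651, 0.0118, 0.    ]), array([0.5018, 0.0214, 0.044 ]), array([0.4349, 0.0166, 0.022 ]), 0.07)]
```

View pics/top2.png

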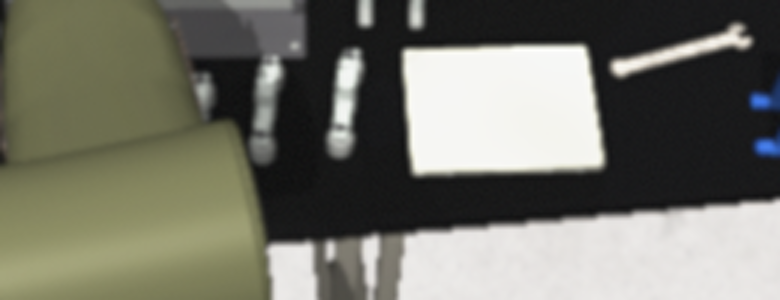

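Run:
```python
from h import *
t=cv2.imread("pics/raw_top2.png")
for b in [(301,205,316,248),(326,202,344,246)]: print(rotor_fit(t,b))
m=((t.min(2)>150)).astype(np.uint8); m[:,:350]=0; m[:200]=0; m[255:]=0; 
n,l,st,ce=cv2.connectedComponentsWithStats(m); i=1+st[1:,4].argmax()
c=cv2.findContours((l==i).astype(np.uint8),0,1)[0][0]; q=cv2.approxPolyDP(c,6,True)[:,0]
P=np.array([onz("top",x,.012) for x in q]); print(q.tolist(),P.round(4),P.mean(0).round(4))
```

```text
(array([ 0.3967, -0.0641,  0.    ]), array([ 0.5245, -0.0924,  0.044 ]), array([ 0.4621, -0.0782,  0.022 ]), -0.218)
(array([ 0.3961, -0.1562,  0.    ]), array([ 0.5115, -0.1867,  0.044 ]), array([ 0.4553, -0.1715,  0.022 ]), -0.259)
[[415, 207], [356, 206], [358, 247], [419, 245]] [[ 0.501  -0.4613  0.012 ]
 [ 0.5246 -0.2532  0.012 ]
 [ 0.3604 -0.2381  0.012 ]
 [ 0.3482 -0.4446  0.012 ]] [ 0.4335 -0.3493  0.012 ]
```

jog_arm --pt "0.04 0.035 0 0 0 0 0.1" --pt "0.038 0.034 0 0 0 0 0.1" --pt "0 0 0 0 0 0 0.1" --pt "0 0 0 0 0 0 0.1" --pt "0 0 0.03 0 0 0 0.1"

```text
time_s: 3.75
ee_pos: [0.4574, 0.1657, 0.1596]
eef_rot: [3.136, -0.002, 1.565]
force: [0.1, -0.8, -0.8]
grip_width: 0.0514
grip_force: 0.0
```

jog_arm --pt "0.008 0.001 0.03 0 0 0 0.1" --pt "0 0 0.04 0 0 0 0.1" --pt "0 0 0.03 0 0 0 0.1" --pt "0 0 0.01 0 0 0 0.1" --pt "0 0 0 0 0 0 0.1"

```text
time_s: 4.25
ee_pos: [0.4571, 0.1728, 0.0469]
eef_rot: [-3.14, 0.0, 1.563]
force: [0.2, 0.0, -0.8]
grip_width: 0.0517
grip_force: 0.0
```

jog_arm --pt "0 0 0 0 0 0 -1" --pt "0 0 0 0 0 0 -1" --pt "0 0 0 0 0 0 -1" --squeeze 35

```text
time_s: 4.55
ee_pos: [0.4585, 0.1735, 0.0481]
eef_rot: [3.14, -0.001, 1.564]
force: [-0.0, -0.3, 0.4]
grip_width: 0.031
grip_force: 0.0
```

jog_arm --pt "0 0 0 0 0 0 -1" --pt "0 0 0 0 0 0 -1" --pt "0 0 -0.02 0 0 0 -1" --pt "0 0 -0.04 0 0 0 -1" --pt "0 0 -0.03 0 0 0 -1" --squeeze 40

```text
time_s: 5.05
ee_pos: [0.458, 0.1734, 0.1387]
eef_rot: [3.141, -0.0, 1.564]
force: [0.6, 1.0, -2.4]
grip_width: 0.024
grip_force: 39.6
```

jog_arm --pt "-0.015 0.04 0 0 0 0 -1" --pt "-0.015 0.042 0 0 0 0 -1" --pt "-0.015 0.042 0 0 0 0 -1" --pt "-0.014 0.042 0 0 0 0 -1" --pt "0 0 0 0 0 0.079 -1"

```text
time_s: 5.55
ee_pos: [0.6265, 0.111, 0.1353]
eef_rot: [-3.141, 0.001, 1.482]
force: [-0.5, 0.9, -1.7]
grip_width: 0.0241
grip_force: 39.6
```

jog_arm --pt "0 0 0 0 0 0 -1" --pt "0 0 0.01 0 0 0 -1"

```text
time_s: 5.75
ee_pos: [0.6236, 0.1135, 0.1276]
eef_rot: [3.14, -0.0, 1.487]
force: [0.6, 0.3, -1.0]
grip_width: 0.0239
grip_force: 39.6
```

Run:
```python
from h import *
o=ctrl.get_obs(); print(o['ee_pos'],o['eef_rot'],o['grip_width'])
s=ctrl.camera("side")[:,:,::-1].copy(); t=ctrl.camera("top")[:,:,::-1].copy()
cv2.imwrite("pics/raw_s3.png",s); cv2.imwrite("pics/raw_t3.png",t)
b=cv2.resize(s[130:260,290:400],None,fx=4.5,fy=4.5,interpolation=cv2.INTER_CUBIC); cv2.imwrite("pics/s3.png",b)
```

```text
[0.62363553 0.11348547 0.12762202] [ 3.13994003e+00 -3.80779277e-04  1.48711480e+00] 0.023899205668706194
```

View pics/s3.png

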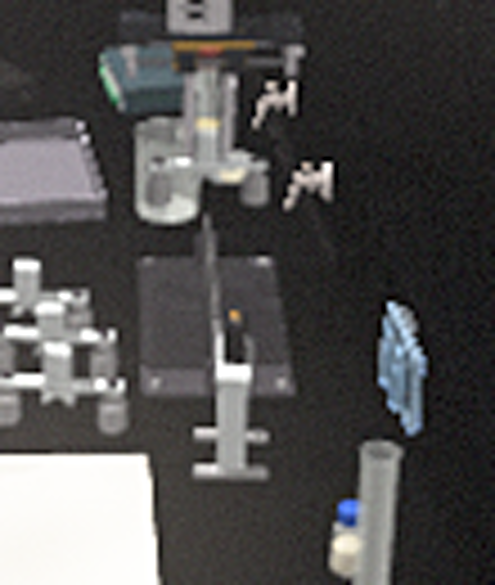

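Run:
```python
from h import *
f=lambda u,v:(u/4.5+290,v/4.5+130)
print(proj("side",(.6269,.1405,.055)), f(208,218), onz("side",f(207.5,218),.055))
for c in [(158,201),(256,204)]: 
    o,d=ray("side",f(*c)); k=(.112-o[1])/d[1]; print((o+k*d).round(4))
```

```text
[334.91674445 177.09256721] (336.22222222222223, 178.44444444444446) [0.6304367  0.12574416 0.055     ]
[0.5783 0.112  0.082 ]
[0.677  0.112  0.0752]
```

jog_arm --pt "0 0.001 0.03 0 0 0 -1" --pt "0 0 0.02 0 0 0 -1" --pt "0 0 0.004 0 0 0 -1" --pt "0 0 0 0 0 0 -1"

```text
time_s: 6.25
ee_pos: [0.6242, 0.1134, 0.0731]
eef_rot: [-3.141, 0.0, 1.486]
force: [0.8, -0.1, -1.1]
grip_width: 0.024
grip_force: 39.9
```

jog_arm --pt "0 0 0.002 0 0 0 -1" --pt "0 0 0.001 0 0 0 -1" --pt "0 0 0 0 0 0 -1"

```text
time_s: 6.55
ee_pos: [0.6248, 0.1131, 0.0706]
eef_rot: [3.141, -0.0, 1.485]
force: [0.5, -0.3, -0.7]
grip_width: 0.0235
grip_force: 39.9
```

jog_arm --pt "0 0 0 0 0 0 0.3" --pt "0 0 -0.001 0 0 0 0.3" --pt "0 0 -0.004 0 0 0 0.3" --pt "0 0 -0.02 0 0 0 0.3" --pt "0 0 -0.04 0 0 0 0.3"

```text
time_s: 7.05
ee_pos: [0.6233, 0.1129, 0.1333]
eef_rot: [-3.137, 0.001, 1.485]
force: [-0.2, 1.0, 0.3]
grip_width: 0.0596
grip_force: 0.0
```

Run:
```python
from h import *
o=ctrl.get_obs(); print(o['ee_pos'],o['eef_rot'],o['grip_width'])
s=snap("side","s4.png",(290,130,400,260),4)
```

```text
[0.62328213 0.11288477 0.13330401] [-3.13674438e+00  1.06569496e-03  1.48478011e+00] 0.05963575097091684
```

View pics/s4.png

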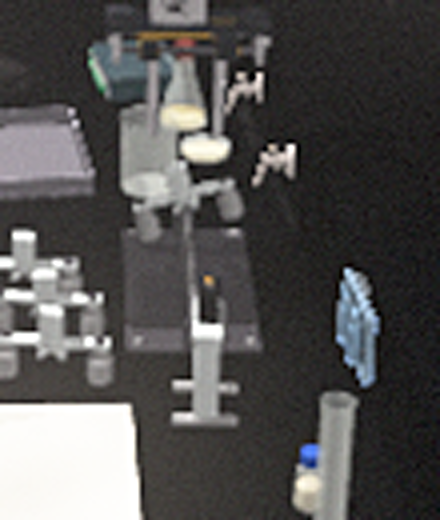

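```bash
cat >> h.py <<'E'
def go(x,y,z,yaw=None):
    o=ctrl.get_obs(); p=o['ee_pos']; w=o['eef_rot'][2]; dx,dy=x-p[0],y-p[1]; c,s=np.cos(w),np.sin(w)
    print("tool shift",np.round([c*dx+s*dy, s*dx-c*dy, p[2]-z],4),"rz",None if yaw is None else round(w-yaw,3),"at",p.round(4),round(float(w),3),"t",round(o['time_s'],2))
E
python3 -c "
from h import *
go(.4385,0,.12,1.46)"
```

```text
tool shift [-0.129  -0.1775  0.0227] rz 0.025 at [0.6264 0.1133 0.1427] 1.485 t 7.1
```

jog_arm --pt "-0.026 -0.035 0 0 0 0 0.1" --pt "-0.026 -0.035 0 0 0 0 0.1" --pt "-0.026 -0.035 0 0 0 0 0.1" --pt "-0.026 -0.035 0.02 0 0 0 0.1" --pt "-0.025 -0.034 0.02 0 0 0.025 0.1"

```text
time_s: 7.6
ee_pos: [0.439, -0.0012, 0.0952]
eef_rot: [3.139, 0.0, 1.46]
force: [1.0, -0.5, 0.4]
grip_width: 0.0516
grip_force: 0.0
```

```bash
python3 -c "
from h import *
go(.4385,0,.048,1.46)"
```

```text
tool shift [ 0.0011 -0.0007  0.0472] rz -0.0 at [ 0.439  -0.0012  0.0952] 1.46 t 7.6
```

jog_arm --pt "0.001 0 0.03 0 0 0 0.1" --pt "0 0 0.02 0 0 0 0.1" --pt "0 0 0 0 0 0 0.1" --pt "0 0 0 0 0 0 0.1"

```text
time_s: 8.0
ee_pos: [0.4406, 0.0004, 0.0452]
eef_rot: [3.141, -0.0, 1.46]
force: [0.7, 0.6, -0.1]
grip_width: 0.0519
grip_force: 0.0
```

jog_arm --pt "0 -0.001 -0.003 0 0 0 -1" --pt "0 0 0 0 0 0 -1" --pt "0 0 0 0 0 0 -1" --pt "0 0 0 0 0 0 -1" --pt "0 0 0 0 0 0 -1"

```text
time_s: 8.5
ee_pos: [0.4392, 0.0007, 0.048]
eef_rot: [3.142, -0.0, 1.46]
force: [-1.3, 1.1, 3.0]
grip_width: 0.0233
grip_force: 40.0
```

```bash
python3 -c "
from h import *
o=ctrl.get_obs();print(o['grip_width'],o['grip_force'])
go(.618,.0405,.140,1.485)"
```

```text
0.023319277422530992 39.98949944972992
tool shift [ 0.0594  0.1733 -0.092 ] rz -0.025 at [0.4392 0.0007 0.048 ] 1.46 t 8.5
```

jog_arm --pt "0 0 -0.03 0 0 0 -1" --pt "0 0 -0.04 0 0 0 -1" --pt "0.015 0.04 -0.022 0 0 0 -1" --pt "0.015 0.044 0 0 0 0 -1" --pt "0.015 0.045 0 0 0 0 -1"

```text
time_s: 9.0
ee_pos: [0.5741, 0.0315, 0.1406]
eef_rot: [3.14, -0.0, 1.46]
force: [0.1, -1.0, -2.6]
grip_width: 0.0241
grip_force: 40.0
```

jog_arm --pt "0.0145 0.045 0 0 0 -0.025 -1" --pt "0 0 0.02 0 0 0 -1" --pt "0 0 0.02 0 0 0 -1" --pt "0 0 0 0 0 0 -1"

```text
time_s: 9.4
ee_pos: [0.6171, 0.0405, 0.0963]
eef_rot: [-3.136, 0.001, 1.485]
force: [-1.3, -0.9, -3.0]
grip_width: 0.0235
grip_force: 40.0
```

```bash
python3 -c "
from h import *
o=ctrl.get_obs();print(o['grip_width'],o['grip_force'])
go(.619,.0405,.0705,1.485)"
```

```text
0.023505327597019187 39.98652398586273
tool shift [0.0001 0.0019 0.0258] rz -0.0 at [0.6171 0.0405 0.0963] 1.485 t 9.4
```

jog_arm --pt "0 0.001 0.02 0 0 0 -1" --pt "0 0 0.007 0 0 0 -1" --pt "0 0 0 0 0 0 -1" --pt "0 0 0 0 0 0 -1"

```text
time_s: 9.8
ee_pos: [0.62, 0.0404, 0.0739]
eef_rot: [3.141, -0.0, 1.485]
force: [0.1, -0.4, -1.6]
grip_width: 0.024
grip_force: 40.0
```

jog_arm --pt "0 0 0.003 0 0 0 -1" --pt "0 0 0 0 0 0 -1" --pt "0 0 0 0 0 0 -1"

```text
time_s: 10.1
ee_pos: [0.6198, 0.0404, 0.0702]
eef_rot: [3.141, -0.0, 1.485]
force: [-0.1, -0.2, -1.3]
grip_width: 0.0242
grip_force: 40.0
```

jog_arm --pt "0 0 0 0 0 0 0.3" --pt "0 0 0 0 0 0 0.3" --pt "0 0 -0.005 0 0 0 0.3" --pt "0 0 -0.02 0 0 0 0.3" --pt "0 0 -0.04 0 0 0 0.3"

```text
time_s: 10.6
ee_pos: [0.6185, 0.0404, 0.1335]
eef_rot: [-3.137, 0.0, 1.485]
force: [-0.9, 0.1, -0.3]
grip_width: 0.059
grip_force: 0.0
```

Run:
```python
from h import *
snap("side","s5.png",(290,130,400,260),4); go(.4621,-.078,.1,1.353)
t=ctrl.camera("top")[:,:,::-1].copy(); cv2.imwrite("pics/raw_t5.png",t)
for b in [(301,205,316,248),(326,202,344,246)]: print(rotor_fit(t,b))
```

```text
tool shift [-0.1317 -0.1488  0.0426] rz 0.132 at [0.6216 0.0405 0.1426] 1.485 t 10.65
(array([ 0.3924, -0.0689,  0.    ]), array([ 0.5119, -0.0931,  0.044 ]), array([ 0.4537, -0.081 ,  0.022 ]), -0.2)
(array([ 0.3961, -0.1562,  0.    ]), array([ 0.5115, -0.1867,  0.044 ]), array([ 0.4553, -0.1715,  0.022 ]), -0.259)
```

View pics/s5.png

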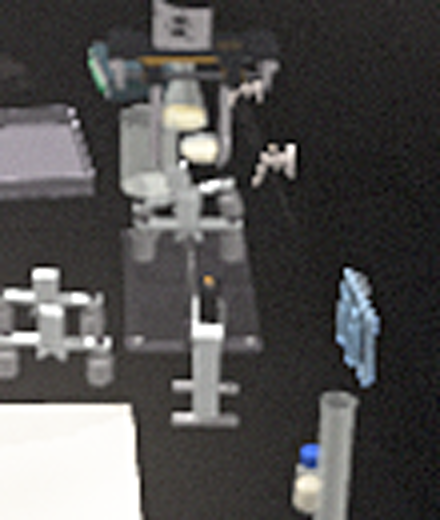

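jog_arm --pt "-0.027 -0.031 0 0 0 0 0.1" --pt "-0.026 -0.031 0 0 0 0 0.1" --pt "-0.026 -0.031 0 0 0 0 0.1" --pt "-0.026 -0.031 0.02 0 0 0 0.1" --pt "-0.028 -0.031 0.02 0 0 0.12 0.1"

```text
time_s: 11.2
ee_pos: [0.4528, -0.0794, 0.095]
eef_rot: [3.14, 0.0, 1.365]
force: [-0.4, -0.5, 0.2]
grip_width: 0.0518
grip_force: 0.0
```

```bash
python3 -c "
from h import *
go(.456,-.081,.048,1.365)"
```

```text
tool shift [-0.0009  0.0034  0.047 ] rz -0.0 at [ 0.4528 -0.0794  0.095 ] 1.365 t 11.2
```

jog_arm --pt "-0.001 0.003 0.03 0 0 0 0.1" --pt "0 0 0.017 0 0 0 0.1" --pt "0 0 0 0 0 0 0.1" --pt "0 0 0 0 0 0 -1" --pt "0 0 0 0 0 0 -1"

```text
time_s: 11.7
ee_pos: [0.4573, -0.0804, 0.0489]
eef_rot: [3.14, 0.0, 1.365]
force: [0.1, 0.2, -0.1]
grip_width: 0.039
grip_force: 0.0
```

jog_arm --pt "0 0 0 0 0 0 -1" --pt "0 0 0 0 0 0 -1" --pt "0 0 0 0 0 0 -1"

```text
time_s: 12.0
ee_pos: [0.4569, -0.0803, 0.0485]
eef_rot: [3.141, 0.0, 1.365]
force: [-2.0, 0.6, 6.2]
grip_width: 0.0236
grip_force: 39.9
```

```bash
python3 -c "
from h import *
go(.6125,-.0345,.140,1.485)"
```

```text
tool shift [ 0.0767  0.1429 -0.0915] rz -0.12 at [ 0.4569 -0.0803  0.0485] 1.365 t 12.0
```

jog_arm --pt "0 0 -0.03 0 0 0 -1" --pt "0 0 -0.04 0 0 0 -1" --pt "0.02 0.036 -0.0215 0 0 0 -1" --pt "0.02 0.036 0 0 0 0 -1" --pt "0.02 0.036 0 0 0 0 -1"

```text
time_s: 12.5
ee_pos: [0.5762, -0.0432, 0.1403]
eef_rot: [3.14, -0.0, 1.365]
force: [-0.7, -0.5, -1.4]
grip_width: 0.0236
grip_force: 39.9
```

jog_arm --pt "0.0167 0.035 0 0 0 -0.12 -1" --pt "0 0 0.02 0 0 0 -1" --pt "0 0 0.02 0 0 0 -1" --pt "0 0 0 0 0 0 -1" --pt "0 0 0 0 0 0 -1"

```text
time_s: 13.0
ee_pos: [0.6122, -0.0346, 0.0997]
eef_rot: [-3.141, -0.0, 1.485]
force: [0.0, -0.4, -1.8]
grip_width: 0.0239
grip_force: 39.9
```

```bash
python3 -c "
from h import *
go(.6125,-.0345,.0705,1.485)"
```

```text
tool shift [0.0001 0.0003 0.0292] rz -0.0 at [ 0.6122 -0.0346  0.0997] 1.485 t 13.0
```

jog_arm --pt "0 0.0005 0.02 0 0 0 -1" --pt "0 0 0.006 0 0 0 -1" --pt "0 0 0.003 0 0 0 -1" --pt "0 0 0 0 0 0 -1" --pt "0 0 0 0 0 0 -1"

```text
time_s: 13.5
ee_pos: [0.6131, -0.0346, 0.0713]
eef_rot: [3.141, 0.0, 1.485]
force: [0.9, 0.3, -2.3]
grip_width: 0.0236
grip_force: 39.9
```

jog_arm --pt "0 0 0 0 0 0 0.3" --pt "0 0 0 0 0 0 0.3" --pt "0 0 -0.005 0 0 0 0.3" --pt "0 0 -0.02 0 0 0 0.3" --pt "0 0 -0.045 0 0 0 0.3"

```text
time_s: 14.0
ee_pos: [0.6113, -0.0344, 0.1385]
eef_rot: [-3.136, -0.0, 1.485]
force: [0.1, 0.3, 0.8]
grip_width: 0.0593
grip_force: 0.0
```

Run:
```python
from h import *
go(.457,-.1705,.1,1.312)
t=ctrl.camera("top")[:,:,::-1].copy(); cv2.imwrite("pics/raw_t6.png",t)
for b in [(326,202,344,246)]: print(rotor_fit(t,b))
s=ctrl.camera("side")[:,:,::-1].copy(); cv2.imwrite("pics/raw_s6.png",s)
```

```text
tool shift [-0.1488 -0.142   0.0385] rz 0.173 at [ 0.6113 -0.0344  0.1385] 1.485 t 14.0
(array([ 0.3961, -0.1562,  0.    ]), array([ 0.5115, -0.1867,  0.044 ]), array([ 0.4553, -0.1715,  0.022 ]), -0.259)
```

jog_arm --pt "-0.03 -0.0285 0 0 0 0 0.1" --pt "-0.03 -0.0285 0 0 0 0 0.1" --pt "-0.03 -0.0285 0 0 0 0 0.1" --pt "-0.03 -0.029 0.02 0 0 0.1 0.1" --pt "-0.029 -0.029 0.025 0 0 0.073 0.1"

```text
time_s: 14.6
ee_pos: [0.454, -0.1687, 0.0961]
eef_rot: [3.138, 0.001, 1.308]
force: [0.8, -1.6, -0.1]
grip_width: 0.0518
grip_force: 0.0
```

```bash
python3 -c "
from h import *
go(.457,-.1705,.048,1.312)"
```

```text
tool shift [-0.0009  0.0034  0.0481] rz -0.004 at [ 0.454  -0.1687  0.0961] 1.308 t 14.6
```

jog_arm --pt "-0.001 0.002 0.03 0 0 0 0.1" --pt "0 0 0.018 0 0 0 0.1" --pt "0 0 0 0 0 0 0.1" --pt "0 0 0 0 0 0 -1" --pt "0 0 0 0 0 0 -1"

```text
time_s: 15.1
ee_pos: [0.4569, -0.169, 0.0485]
eef_rot: [3.14, 0.0, 1.312]
force: [-0.9, 0.2, 0.4]
grip_width: 0.0389
grip_force: 0.0
```

jog_arm --pt "0 0 0 0 0 0 -1" --pt "0 0 0 0 0 0 -1" --pt "0 0 0 0 0 0 -1"

```text
time_s: 15.4
ee_pos: [0.4566, -0.169, 0.048]
eef_rot: [3.141, 0.0, 1.312]
force: [-0.5, 1.3, 7.1]
grip_width: 0.0237
grip_force: 39.9
```

```bash
python3 -c "
from h import *
go(.6062,-.108,.140,1.485)"
```

```text
tool shift [ 0.0972  0.1291 -0.092 ] rz -0.173 at [ 0.4566 -0.169   0.048 ] 1.312 t 15.4
```

jog_arm --pt "0 0 -0.03 0 0 0 -1" --pt "0 0 -0.04 0 0 0 -1" --pt "0.025 0.033 -0.022 0 0 0 -1" --pt "0.025 0.032 0 0 0 0 -1" --pt "0.025 0.032 0 0 0 0 -1"

```text
time_s: 15.9
ee_pos: [0.5706, -0.1206, 0.1403]
eef_rot: [3.14, 0.0, 1.311]
force: [-0.2, -0.5, -2.4]
grip_width: 0.0241
grip_force: 39.9
```

jog_arm --pt "0.0222 0.032 0 0 0 -0.1 -1" --pt "0 0 0.02 0 0 -0.073 -1" --pt "0 0 0.02 0 0 0 -1" --pt "0 0 0 0 0 0 -1" --pt "0 0 0 0 0 0 -1"

```text
time_s: 16.4
ee_pos: [0.6057, -0.1081, 0.0996]
eef_rot: [-3.141, -0.0, 1.484]
force: [-0.1, 0.1, -2.0]
grip_width: 0.0235
grip_force: 39.9
```

```bash
python3 -c "
from h import *
go(.6062,-.108,.0705,1.485)"
```

```text
tool shift [0.0001 0.0005 0.0291] rz -0.001 at [ 0.6057 -0.1081  0.0996] 1.484 t 16.4
```

jog_arm --pt "0 0.0005 0.02 0 0 0 -1" --pt "0 0 0.006 0 0 0 -1" --pt "0 0 0.003 0 0 0 -1" --pt "0 0 0 0 0 0 -1" --pt "0 0 0 0 0 0 -1"

```text
time_s: 16.9
ee_pos: [0.6066, -0.1082, 0.0713]
eef_rot: [3.141, 0.0, 1.485]
force: [-0.7, -0.6, -2.6]
grip_width: 0.0235
grip_force: 39.9
```

jog_arm --pt "0 0 0 0 0 0 0.3" --pt "0 0 0 0 0 0 0.3" --pt "0 0 -0.005 0 0 0 0.3" --pt "0 0 -0.02 0 0 0 0.3" --pt "0 0 -0.045 0 0 0 0.3"

```text
time_s: 17.4
ee_pos: [0.6048, -0.1077, 0.1385]
eef_rot: [-3.136, -0.001, 1.485]
force: [-0.2, -0.0, 0.2]
grip_width: 0.0591
grip_force: 0.0
```

jog_arm --pt "0 -0.03 -0.03 0 0 0 0.3" --pt "-0.03 -0.05 -0.03 0 0 0 0.3" --pt "-0.05 -0.05 -0.02 0 0 0 0.3" --pt "-0.05 -0.05 0 0 0 0 0.3" --pt "-0.05 -0.05 0 0 0 0 0.3"

```text
time_s: 17.9
ee_pos: [0.4217, -0.2212, 0.208]
eef_rot: [3.14, 0.001, 1.485]
force: [-0.3, -0.9, -0.0]
grip_width: 0.0614
grip_force: 0.0
```

Run:
```python
from h import *
go(.457,-.1705,.1,1.312)
t=ctrl.camera("top")[:,:,::-1].copy(); cv2.imwrite("pics/raw_t7.png",t)
s=ctrl.camera("side")[:,:,::-1].copy(); cv2.imwrite("pics/raw_s7.png",s)
a=cv2.resize(t[150:235,220:400],None,fx=3,fy=3,interpolation=cv2.INTER_CUBIC)
b=cv2.resize(s[145:265,300:410],None,fx=2.8,fy=2.8,interpolation=cv2.INTER_CUBIC)
c=np.zeros((600,600,3),np.uint8); c[:255,:540]=a; c[260:596,:308]=b
cv2.imwrite("pics/c7.png",c)
```

```text
tool shift [0.0535 0.0308 0.108 ] rz 0.173 at [ 0.4217 -0.2212  0.208 ] 1.485 t 17.9
```

View pics/c7.png

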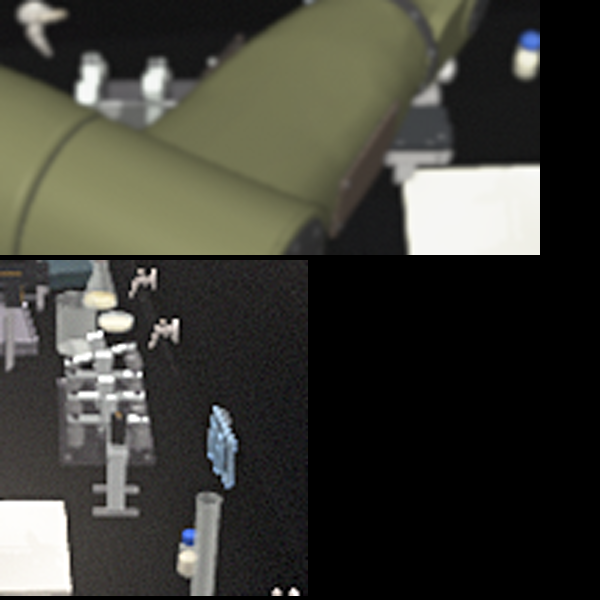

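Run:
```python
from h import *
s=ctrl.camera("side")[:,:,::-1].copy(); cv2.imwrite("pics/raw_s8.png",s)
cv2.imwrite("pics/s8.png",cv2.resize(s[165:235,310:375],None,fx=8,fy=8,interpolation=cv2.INTER_CUBIC))
```

```text
(no output)
```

View pics/s8.png

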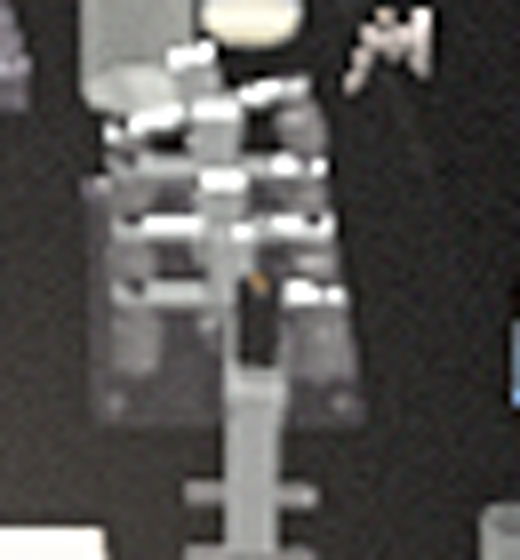

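```bash
python3 -c "
from h import *
go(.6062,-.108,.115,1.485)"
```

```text
tool shift [0.1299 0.1734 0.0929] rz -0.004 at [ 0.4219 -0.2218  0.2079] 1.481 t 18.05
```

jog_arm --pt "0.024 0.04 0 0 0 0 0.1" --pt "0.026 0.045 0 0 0 0 0.1" --pt "0.026 0.045 0.02 0 0 0 0.1" --pt "0.026 0.044 0.02 0 0 0 0.1" --pt "0 0 0.03 0 0 0 0.1"

```text
time_s: 18.55
ee_pos: [0.5991, -0.1349, 0.1404]
eef_rot: [3.139, -0.0, 1.489]
force: [-0.7, -1.1, -0.2]
grip_width: 0.0522
grip_force: 0.0
```

```bash
python3 -c "
from h import *
go(.6062,-.108,.0705,1.485)"
```

```text
tool shift [0.0274 0.0049 0.0699] rz 0.004 at [ 0.5991 -0.1349  0.1404] 1.489 t 18.55
```

jog_arm --pt "0.027 0.004 0 0 0 0.004 0.1" --pt "0 0 0.03 0 0 0 0.1" --pt "0 0 0.03 0 0 0 0.1" --pt "0 0 0.008 0 0 0 0.1" --pt "0 0 0 0 0 0 0.1"

```text
time_s: 19.05
ee_pos: [0.6009, -0.1113, 0.072]
eef_rot: [-3.14, -0.0, 1.482]
force: [0.0, -0.5, 0.0]
grip_width: 0.0519
grip_force: 0.0
```

jog_arm --pt "0.003 0.005 0.001 0 0 0 0.1" --pt "0 0 0 0 0 0 -1" --pt "0 0 0 0 0 0 -1" --pt "0 0 0 0 0 0 -1" --pt "0 0 0 0 0 0 -1"

```text
time_s: 19.55
ee_pos: [0.6064, -0.1097, 0.0722]
eef_rot: [3.14, 0.0, 1.481]
force: [4.3, -0.3, 2.8]
grip_width: 0.0235
grip_force: 40.0
```

jog_arm --pt "0 0 0 0 0 0 -1" --pt "0 0 -0.02 0 0 0 -1" --pt "0 0 -0.04 0 0 0 -1" --pt "0 -0.03 -0.02 0 0 0 -1" --pt "0 -0.04 0 0 0 0 -1"

```text
time_s: 20.05
ee_pos: [0.5369, -0.1036, 0.154]
eef_rot: [3.137, 0.001, 1.481]
force: [0.0, 0.4, -1.7]
grip_width: 0.0238
grip_force: 39.9
```

```bash
python3 -c "
from h import *
go(.429,-.409,.06,1.485)"
```

```text
tool shift [-0.3139 -0.0801  0.094 ] rz -0.004 at [ 0.5369 -0.1036  0.154 ] 1.481 t 20.05
```

jog_arm --pt "-0.03 -0.04 0 0 0 0 -1" --pt "-0.05 -0.04 0 0 0 0 -1" --pt "-0.05 0 0 0 0 0 -1" --pt "-0.05 0 0 0 0 0 -1" --pt "-0.05 0 0 0 0 0 -1"

```text
time_s: 20.55
ee_pos: [0.4449, -0.3169, 0.1519]
eef_rot: [-3.142, -0.0, 1.481]
force: [0.9, 0.6, -1.7]
grip_width: 0.0234
grip_force: 40.0
```

jog_arm --pt "-0.05 0 0.02 0 0 0 -1" --pt "-0.034 0 0.03 0 0 0 -1" --pt "0 0 0.02 0 0 0 -1" --pt "0 0 0 0 0 0 -1"

```text
time_s: 20.95
ee_pos: [0.4368, -0.3946, 0.0798]
eef_rot: [-3.137, -0.004, 1.479]
force: [-0.9, 0.4, -1.5]
grip_width: 0.0242
grip_force: 40.0
```

```bash
python3 -c "
from h import *
go(.429,-.409,.062,1.481)"
```

```text
tool shift [-0.0151 -0.0064  0.0178] rz -0.002 at [ 0.4368 -0.3946  0.0798] 1.479 t 20.95
```

jog_arm --pt "-0.012 -0.006 0.006 0 0 0 -1" --pt "0 0 0.006 0 0 0 -1" --pt "0 0 0 0 0 0 -1" --pt "0 0 0 0 0 0 -1"

```text
time_s: 21.35
ee_pos: [0.4318, -0.4065, 0.0717]
eef_rot: [3.141, 0.0, 1.481]
force: [0.1, 0.6, -1.7]
grip_width: 0.0236
grip_force: 40.0
```

jog_arm --pt "0 0 0.006 0 0 0 -1" --pt "0 0 0.003 0 0 0 -1" --pt "0 0 0.001 0 0 0 -1" --pt "0 0 0 0 0 0 -1"

```text
time_s: 21.75
ee_pos: [0.4318, -0.4067, 0.0625]
eef_rot: [3.141, 0.001, 1.481]
force: [-4.0, 4.6, 12.0]
grip_width: 0.0237
grip_force: 40.0
```

jog_arm --pt "0 0 0 0 0 0 0.2" --pt "0 0 0 0 0 0 0.2" --pt "0 0 -0.01 0 0 0 0.2" --pt "0 0 -0.04 0 0 0 0.2" --pt "0.05 0 -0.04 0 0 0 0.1"

```text
time_s: 22.25
ee_pos: [0.4346, -0.3698, 0.1442]
eef_rot: [3.141, 0.001, 1.478]
force: [1.4, 0.4, 1.1]
grip_width: 0.0523
grip_force: 0.0
```

```bash
python3 -c "
from h import *
go(.6128,-.0346,.0725,1.485)"
```

```text
tool shift [0.3503 0.1462 0.0717] rz -0.007 at [ 0.4346 -0.3698  0.1442] 1.478 t 22.25
```

jog_arm --pt "0.05 0 0 0 0 0 0.1" --pt "0.05 0 0 0 0 0 0.1" --pt "0.05 0.02 0 0 0 0 0.1" --pt "0.05 0.03 0 0 0 0 0.1" --pt "0.05 0.03 0 0 0 0 0.1"

```text
time_s: 22.75
ee_pos: [0.5265, -0.141, 0.1435]
eef_rot: [3.14, 0.0, 1.481]
force: [-0.2, -0.3, 0.5]
grip_width: 0.0516
grip_force: 0.0
```

jog_arm --pt "0.05 0.033 0 0 0 0 0.1" --pt "0.04 0.033 0 0 0 -0.007 0.1" --pt "0 0 0.02 0 0 0 0.1" --pt "0 0 0 0 0 0 0.1" --pt "0 0 0 0 0 0 0.1"

```text
time_s: 23.25
ee_pos: [0.5916, -0.0685, 0.1228]
eef_rot: [-3.141, 0.0, 1.487]
force: [0.5, 0.0, -0.3]
grip_width: 0.0518
grip_force: 0.0
```

```bash
python3 -c "
from h import *
go(.6128,-.0346,.0725,1.485)"
```

```text
tool shift [0.0355 0.0183 0.0503] rz 0.002 at [ 0.5916 -0.0685  0.1228] 1.487 t 23.25
```

jog_arm --pt "0.0355 0.0183 0 0 0 0 0.1" --pt "0 0 0.02 0 0 0 0.1" --pt "0 0 0.02 0 0 0 0.1" --pt "0 0 0.01 0 0 0 0.1" --pt "0 0 0 0 0 0 0.1"

```text
time_s: 23.75
ee_pos: [0.6125, -0.035, 0.0721]
eef_rot: [-3.14, -0.0, 1.487]
force: [0.7, 0.0, -0.2]
grip_width: 0.0517
grip_force: 0.0
```

jog_arm --pt "0 0 0 0 0 0 -1" --pt "0 0 0 0 0 0 -1" --pt "0 0 0 0 0 0 -1" --pt "0 0 0 0 0 0 -1" --pt "0 0 0 0 0 0 -1"

```text
time_s: 24.25
ee_pos: [0.6134, -0.0343, 0.0729]
eef_rot: [3.141, 0.0, 1.488]
force: [0.4, -1.3, 2.7]
grip_width: 0.0235
grip_force: 40.0
```

jog_arm --pt "0 0 -0.02 0 0 0 -1" --pt "0 0 -0.04 0 0 0 -1" --pt "0 -0.03 -0.02 0 0 0 -1" --pt "0 -0.04 0 0 0 0 -1" --pt "-0.01 -0.04 0 0 0 0 -1"

```text
time_s: 24.75
ee_pos: [0.5012, -0.0345, 0.1524]
eef_rot: [3.141, -0.0, 1.489]
force: [0.3, -0.7, -1.8]
grip_width: 0.0238
grip_force: 40.0
```

```bash
python3 -c "
from h import *
go(.437,-.3475,.08,1.481)"
```

```text
tool shift [-0.3173 -0.0384  0.0724] rz 0.008 at [ 0.5012 -0.0345  0.1524] 1.489 t 24.75
```

jog_arm --pt "-0.04 -0.02 0 0 0 0 -1" --pt "-0.04 -0.018 0 0 0 0 -1" --pt "-0.04 0 0 0 0 0 -1" --pt "-0.04 0 0 0 0 0 -1" --pt "-0.04 0 0 0 0 0 -1"

```text
time_s: 25.25
ee_pos: [0.4476, -0.2328, 0.1524]
eef_rot: [3.142, -0.0, 1.488]
force: [0.9, 0.1, -2.3]
grip_width: 0.0236
grip_force: 40.0
```

jog_arm --pt "-0.04 0 0 0 0 0 -1" --pt "-0.04 0 0.02 0 0 0 -1" --pt "-0.037 0 0.03 0 0 0.008 -1" --pt "0 0 0.02 0 0 0 -1" --pt "0 0 0 0 0 0 -1"

```text
time_s: 25.75
ee_pos: [0.4369, -0.3474, 0.0793]
eef_rot: [-3.137, -0.004, 1.478]
force: [0.5, 0.4, -2.6]
grip_width: 0.0238
grip_force: 40.0
```

```bash
python3 -c "
from h import *
go(.437,-.3465,.063,1.481)"
```

```text
tool shift [0.0009 0.0001 0.0163] rz -0.003 at [ 0.4369 -0.3474  0.0793] 1.478 t 25.75
```

jog_arm --pt "0 0 0.01 0 0 0 -1" --pt "0 0 0.005 0 0 0 -1" --pt "0 0 0.003 0 0 0 -1" --pt "0 0 0.001 0 0 0 -1" --pt "0 0 0 0 0 0 -1"

```text
time_s: 26.25
ee_pos: [0.4387, -0.3478, 0.0637]
eef_rot: [3.141, 0.0, 1.48]
force: [0.5, 0.8, -2.2]
grip_width: 0.0237
grip_force: 40.0
```

jog_arm --pt "0 0 0.0015 0 0 0 -1" --pt "0 0 0 0 0 0 0.2" --pt "0 0 0 0 0 0 0.2" --pt "0 0 0 0 0 0 0.2" --pt "0 0 -0.03 0 0 0 0.1"

```text
time_s: 26.75
ee_pos: [0.4372, -0.3467, 0.0891]
eef_rot: [-3.137, -0.004, 1.48]
force: [0.2, -0.1, 0.0]
grip_width: 0.0504
grip_force: 0.0
```

jog_arm --pt "0.02 0 -0.04 0 0 0 0.1" --pt "0.04 0 -0.015 0 0 0 0.1" --pt "0.04 0 0 0 0 0 0.1" --pt "0.04 0.02 0 0 0 0 0.1" --pt "0.04 0.02 0 0 0 0 0.1"

```text
time_s: 27.25
ee_pos: [0.4952, -0.1709, 0.1474]
eef_rot: [3.141, 0.0, 1.479]
force: [1.0, 0.0, 0.4]
grip_width: 0.0516
grip_force: 0.0
```

```bash
python3 -c "
from h import *
go(.6197,.0404,.0725,1.485)"
```

```text
tool shift [0.2218 0.1047 0.0749] rz -0.006 at [ 0.4952 -0.1709  0.1474] 1.479 t 27.25
```

jog_arm --pt "0.04 0.02 0 0 0 0 0.1" --pt "0.04 0.02 0 0 0 0 0.1" --pt "0.04 0.02 0 0 0 0 0.1" --pt "0.035 0.015 0 0 0 -0.006 0.1" --pt "0.035 0.015 0 0 0 0 0.1"

```text
time_s: 27.75
ee_pos: [0.602, 0.0106, 0.1468]
eef_rot: [3.141, -0.0, 1.486]
force: [0.7, -0.9, -0.3]
grip_width: 0.0517
grip_force: 0.0
```

jog_arm --pt "0.026 0.01 0.01 0 0 0 0.1" --pt "0 0 0.02 0 0 0 0.1" --pt "0 0 0 0 0 0 0.1" --pt "0 0 0 0 0 0 0.1"

```text
time_s: 28.15
ee_pos: [0.6135, 0.0337, 0.1171]
eef_rot: [-3.141, 0.0, 1.486]
force: [0.5, 0.2, 0.7]
grip_width: 0.0518
grip_force: 0.0
```

```bash
python3 -c "
from h import *
go(.6197,.0404,.0725,1.485)"
```

```text
tool shift [0.0072 0.0056 0.0446] rz 0.001 at [0.6135 0.0337 0.1171] 1.486 t 28.15
```

jog_arm --pt "0.007 0.0056 0.02 0 0 0 0.1" --pt "0 0 0.02 0 0 0 0.1" --pt "0 0 0.005 0 0 0 0.1" --pt "0 0 0 0 0 0 0.1"

```text
time_s: 28.55
ee_pos: [0.6197, 0.0399, 0.0723]
eef_rot: [-3.141, 0.0, 1.485]
force: [0.0, 0.3, 0.3]
grip_width: 0.0516
grip_force: 0.0
```

jog_arm --pt "0 0 0 0 0 0 -1" --pt "0 0 0 0 0 0 -1" --pt "0 0 0 0 0 0 -1" --pt "0 0 0 0 0 0 -1" --pt "0 0 0 0 0 0 -1"

```text
time_s: 29.05
ee_pos: [0.6199, 0.0404, 0.0723]
eef_rot: [3.141, 0.0, 1.486]
force: [-0.3, 0.3, 4.1]
grip_width: 0.0237
grip_force: 40.0
```

jog_arm --pt "0 0 -0.02 0 0 0 -1" --pt "0 0 -0.04 0 0 0 -1" --pt "0 -0.03 -0.02 0 0 0 -1" --pt "0 -0.04 0 0 0 0 -1" --pt "-0.02 -0.04 0 0 0 0 -1"

```text
time_s: 29.55
ee_pos: [0.507, 0.0309, 0.1518]
eef_rot: [3.141, -0.0, 1.488]
force: [1.2, -0.5, -1.7]
grip_width: 0.0237
grip_force: 40.0
```

```bash
python3 -c "
from h import *
go(.442,-.2870,.08,1.481)"
```

```text
tool shift [-0.3222 -0.0384  0.0718] rz 0.007 at [0.507  0.0309 0.1518] 1.488 t 29.55
```

jog_arm --pt "-0.04 -0.02 0 0 0 0 -1" --pt "-0.04 -0.018 0 0 0 0 -1" --pt "-0.04 0 0 0 0 0 -1" --pt "-0.04 0 0 0 0 0 -1" --pt "-0.04 0 0 0 0 0 -1"

```text
time_s: 30.05
ee_pos: [0.453, -0.1677, 0.1519]
eef_rot: [3.142, 0.0, 1.486]
force: [1.1, -0.4, -2.0]
grip_width: 0.0234
grip_force: 40.0
```

jog_arm --pt "-0.04 0 0 0 0 0 -1" --pt "-0.04 0 0.02 0 0 0 -1" --pt "-0.042 0 0.03 0 0 0.007 -1" --pt "0 0 0.02 0 0 0 -1" --pt "0 0 0 0 0 0 -1"

```text
time_s: 30.55
ee_pos: [0.4416, -0.2862, 0.0799]
eef_rot: [-3.137, -0.003, 1.477]
force: [0.3, 0.8, -2.8]
grip_width: 0.0239
grip_force: 40.0
```

```bash
python3 -c "
from h import *
go(.442,-.2870,.063,1.481)"
```

```text
tool shift [-0.0008  0.0004  0.0169] rz -0.004 at [ 0.4416 -0.2862  0.0799] 1.477 t 30.55
```

jog_arm --pt "-0.001 0 0.01 0 0 0 -1" --pt "0 0 0.006 0 0 0 -1" --pt "0 0 0.003 0 0 0 -1" --pt "0 0 0.001 0 0 0 -1" --pt "0 0 0 0 0 0 -1"

```text
time_s: 31.05
ee_pos: [0.4435, -0.2873, 0.0631]
eef_rot: [3.141, 0.0, 1.479]
force: [-0.8, 0.5, -2.0]
grip_width: 0.0237
grip_force: 40.0
```

jog_arm --pt "0 0 0 0 0 0 0.2" --pt "0 0 0 0 0 0 0.2" --pt "0 0 0 0 0 0 0.2" --pt "0 0 -0.03 0 0 0 0.1" --pt "0 0 -0.04 0 0 0 0.1"

```text
time_s: 31.55
ee_pos: [0.4425, -0.2869, 0.1323]
eef_rot: [-3.139, -0.002, 1.479]
force: [0.3, 0.1, -0.1]
grip_width: 0.0515
grip_force: 0.0
```

jog_arm --pt "0.03 -0.03 -0.04 0 0 0 0.1" --pt "0.04 -0.03 -0.03 0 0 0 0.1" --pt "0.04 0 0 0 0 0 0.1" --pt "0.04 0 0 0 0 0 0.1" --pt "0.04 0 0 0 0 0 0.1"

```text
time_s: 32.05
ee_pos: [0.4084, -0.1021, 0.1934]
eef_rot: [3.14, 0.0, 1.478]
force: [1.0, -0.4, -0.4]
grip_width: 0.0515
grip_force: 0.0
```

Run:
```python
from h import *
go(.596,-.238,.2,1.485)
t=ctrl.camera("top")[:,:,::-1].copy(); s=ctrl.camera("side")[:,:,::-1].copy()
cv2.imwrite("pics/raw_t9.png",t); cv2.imwrite("pics/raw_s9.png",s)
a=cv2.resize(t[150:260,310:440],None,fx=4,fy=4,interpolation=cv2.INTER_CUBIC)[:, :400]
a=cv2.resize(t[160:250,320:430],None,fx=3.6,fy=3.6,interpolation=cv2.INTER_CUBIC)
b=cv2.resize(s[180:280,270:375],None,fx=3.8,fy=3.8,interpolation=cv2.INTER_CUBIC)
c=np.zeros((400,800,3),np.uint8); c[:a.shape[0],:a.shape[1]]=a; c[:b.shape[0],400:400+b.shape[1]]=b
cv2.imwrite("pics/c9.png",c)
```

```text
tool shift [-0.1179  0.1994 -0.0066] rz -0.007 at [ 0.4084 -0.1021  0.1934] 1.478 t 32.05
```

View pics/c9.png

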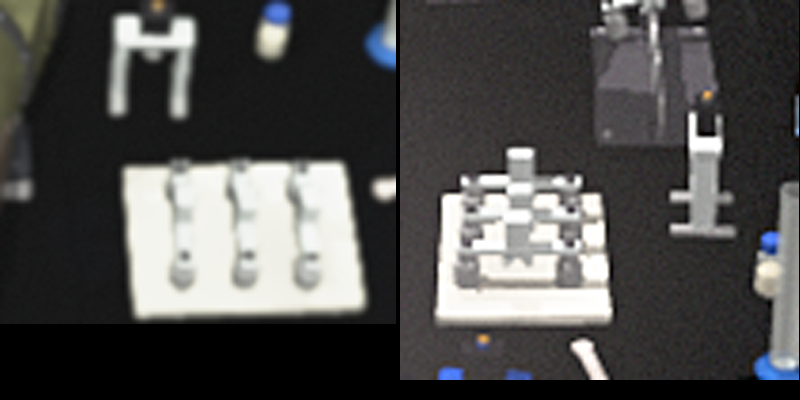

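```bash
cat >> h.py <<'E'
def tri(a,b):
    (o1,d1),(o2,d2)=ray("top",a),ray("side",b); A=np.stack([d1,-d2],1); k=np.linalg.lstsq(A,o2-o1,rcond=None)[0]
    p,q=o1+k[0]*d1,o2+k[1]*d2; return ((p+q)/2).round(4), round(float(np.linalg.norm(p-q)),4)
def orange(im,box):
    x0,y0,x1,y1=box; r=cv2.resize(im[y0:y1,x0:x1],None,fx=4,fy=4,interpolation=cv2.INTER_LINEAR).astype(int)
    w=np.clip(r[:,:,2]-r[:,:,0]-35,0,None).astype(float); Y,X=np.mgrid[:w.shape[0],:w.shape[1]]
    if w.sum()==0: return None
    return (x0-.5+(((X*w).sum()/w.sum())+.5)/4, y0-.5+(((Y*w).sum()/w.sum())+.5)/4, w.sum(),w.max())
E
python3 - <<'E'
from h import *
t=cv2.imread("pics/raw_t9.png"); s=cv2.imread("pics/raw_s9.png")
a=orange(t,(355,150,373,170)); b=orange(s,(345,195,362,212)); print(a,b)
if a and b: print(tri(a[:2],b[:2]))
if a: print(onz("top",a[:2],.14).round(4))
n1,n2=onz("top",(352.5,191.5),0),onz("top",(369.7,192.2),0); print(n1.round(4),n2.round(4))
for p in ((680/1,197),(728,198),(672,231),(735,232)): print(onz("side",((p[0]-400)/3.8+270,p[1]/3.8+180),.008).round(4))
E
```

```text
(np.float64(363.46751881363434), np.float64(160.60242363877822), np.float64(2259.0), np.float64(34.0)) (np.float64(350.43887730792136), np.float64(204.49285288862418), np.float64(3358.0), np.float64(85.0))
(array([ 0.6266, -0.2848,  0.1399]), 0.003)
[ 0.6247 -0.2849  0.14  ]
[ 0.5962 -0.2508  0.    ] [ 0.5874 -0.3127  0.    ]
[ 0.6103 -0.2604  0.008 ]
[ 0.659  -0.2666  0.008 ]
[ 0.5931 -0.3239  0.008 ]
[ 0.6552 -0.3311  0.008 ]
```

```bash
python3 -c "
from h import *
go(.6255,-.285,.16,1.455)"
```

```text
tool shift [-0.1648  0.2322  0.0333] rz 0.027 at [ 0.4087 -0.1004  0.1933] 1.482 t 32.15
```

jog_arm --pt "-0.035 0.035 0 0 0 0 0.2" --pt "-0.035 0.035 0 0 0 0 0.2" --pt "-0.035 0.035 0 0 0 0 0.2" --pt "-0.035 0.035 0 0 0 0 0.2" --pt "-0.03 0.035 0 0 0 0.02 0.2"

```text
time_s: 32.65
ee_pos: [0.5678, -0.2916, 0.1926]
eef_rot: [3.142, 0.0, 1.458]
force: [1.3, 0.2, 0.7]
grip_width: 0.0565
grip_force: 0.0
```

```bash
python3 -c "
from h import *
go(.6255,-.285,.108,1.455)"
```

```text
tool shift [0.0131 0.0566 0.0846] rz 0.003 at [ 0.5678 -0.2916  0.1926] 1.458 t 32.65
```

jog_arm --pt "0.006 0.03 0 0 0 0 0.2" --pt "0.004 0.025 0 0 0 0 0.2" --pt "0 0 0 0 0 0 0.2" --pt "0 0 0 0 0 0 0.2"

```text
time_s: 33.05
ee_pos: [0.6226, -0.2855, 0.1921]
eef_rot: [-3.141, -0.0, 1.459]
force: [-0.3, 0.6, -0.0]
grip_width: 0.056
grip_force: 0.0
```

Run:
```python
from h import *
go(.6255,-.285,.108,1.455)
s=ctrl.camera("side")[:,:,::-1].copy(); cv2.imwrite("pics/raw_s10.png",s); b=orange(s,(345,195,362,212)); print(b,onz("side",b[:2],.14))
```

```text
tool shift [0.0008 0.0028 0.0841] rz 0.004 at [ 0.6226 -0.2855  0.1921] 1.459 t 33.05
(np.float64(350.45285388127854), np.float64(204.52682648401827), np.float64(1095.0), np.float64(34.0)) [ 0.62802752 -0.28337268  0.14      ]
```

jog_arm --pt "0.001 0.003 0.03 0 0 0 0.2" --pt "0 0 0.03 0 0 0 0.2" --pt "0 0 0.02 0 0 0 0.2" --pt "0 0 0.003 0 0 0 0.2" --pt "0 0 0 0 0 0 -0.6" --squeeze 50

```text
time_s: 33.6
ee_pos: [0.6257, -0.2847, 0.1105]
eef_rot: [3.141, 0.0, 1.458]
force: [0.2, -0.2, 0.3]
grip_width: 0.0514
grip_force: 0.0
```

jog_arm --pt "0 0 0 0 0 0 -1" --pt "0 0 0 0 0 0 -1" --pt "0 0 0 0 0 0 -1" --pt "0 0 0 0 0 0 -1" --pt "0 0 0 0 0 0 -1"

```text
time_s: 34.1
ee_pos: [0.6263, -0.2844, 0.1104]
eef_rot: [3.141, 0.0, 1.459]
force: [1.1, -0.4, 4.6]
grip_width: 0.0216
grip_force: 49.8
```

jog_arm --pt "0 0 -0.02 0 0 0 -1" --pt "0 0 -0.03 0 0 0 -1" --pt "0 0 -0.035 0 0 0 -1" --pt "0 0 -0.03 0 0 0 -1" --pt "0 -0.02 0 0 0 0 -1"

```text
time_s: 34.6
ee_pos: [0.6079, -0.2824, 0.2284]
eef_rot: [3.136, 0.002, 1.46]
force: [-0.8, 0.6, -6.1]
grip_width: 0.0214
grip_force: 49.8
```

```bash
python3 -c "
from h import *
o=ctrl.get_obs();print(o['grip_width'],o['force'])
go(.4432,-.287,.225,1.48)"
```

```text
0.021369979828434263 [-0.83861057  0.57032044 -6.09815124]
tool shift [-0.0228 -0.1632  0.0034] rz -0.02 at [ 0.6079 -0.2824  0.2284] 1.46 t 34.6
```

jog_arm --pt "-0.005 -0.033 0 0 0 0 -1" --pt "-0.005 -0.033 0 0 0 0 -1" --pt "-0.005 -0.033 0 0 0 0 -1" --pt "-0.004 -0.033 0 0 0 0 -1" --pt "-0.003 -0.03 0 0 0 -0.02 -1"

```text
time_s: 35.1
ee_pos: [0.4408, -0.2856, 0.2239]
eef_rot: [-3.14, -0.001, 1.479]
force: [-0.4, -0.1, -5.5]
grip_width: 0.0216
grip_force: 49.8
```

jog_arm --pt "0 0 0 0 0 0 -1" --pt "0 0 0 0 0 0 -1"

```text
time_s: 35.3
ee_pos: [0.4425, -0.2859, 0.2246]
eef_rot: [-3.141, -0.0, 1.478]
force: [1.2, 0.3, -5.9]
grip_width: 0.0213
grip_force: 50.0
```

Run:
```python
from h import *
go(.4432,-.287,.1224,1.48)
t=ctrl.camera("top")[:,:,::-1].copy(); s=ctrl.camera("side")[:,:,::-1].copy()
cv2.imwrite("pics/raw_t11.png",t); cv2.imwrite("pics/raw_s11.png",s)
a=proj("side",(.4432,-.287,.255)); x,y=int(a[0]),int(a[1]); b=orange(s,(x-10,y-10,x+10,y+10)); print(a,b)
cv2.imwrite("pics/s11.png",cv2.resize(s[165:275,265:365],None,fx=5,fy=5,interpolation=cv2.INTER_CUBIC))
```

```text
tool shift [-0.001   0.0008  0.1022] rz -0.002 at [ 0.4425 -0.2859  0.2246] 1.478 t 35.3
[300.74598803 178.6667638 ] (np.float64(300.96920289855075), np.float64(178.7884963768116), np.float64(552.0), np.float64(29.0))
```

View pics/s11.png

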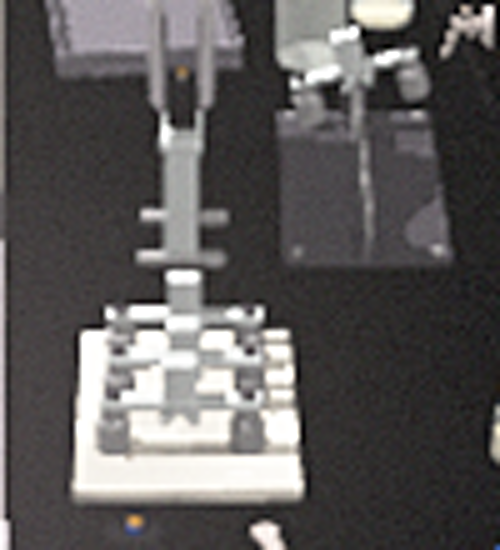

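jog_arm --pt "-0.001 0.001 0.03 0 0 0 -1" --pt "0 0 0.03 0 0 0 -1" --pt "0 0 0.025 0 0 0 -1" --pt "0 0 0.01 0 0 0 -1" --pt "0 0 0 0 0 0 -1"

```text
time_s: 35.9
ee_pos: [0.4437, -0.2866, 0.1287]
eef_rot: [-3.14, -0.001, 1.479]
force: [-0.7, 0.6, -5.1]
grip_width: 0.0215
grip_force: 50.0
```

jog_arm --pt "0 0 0.003 0 0 0 -1" --pt "0 0 0.003 0 0 0 -1" --pt "0 0 0 0 0 0 -1"

```text
time_s: 36.2
ee_pos: [0.444, -0.2872, 0.1244]
eef_rot: [3.14, 0.001, 1.479]
force: [0.6, 0.8, -4.6]
grip_width: 0.0216
grip_force: 50.0
```

jog_arm --pt "0 0 0.001 0 0 0 -1" --pt "0 0 0.001 0 0 0 -1" --pt "0 0 0 0 0 0 -1"

```text
time_s: 36.5
ee_pos: [0.4439, -0.2871, 0.1224]
eef_rot: [3.141, 0.001, 1.479]
force: [0.2, 1.0, 0.9]
grip_width: 0.0214
grip_force: 50.0
```

jog_arm --pt "0 0 0 0 0 0 -0.2" --pt "0 0 0 0 0 0 -0.2" --pt "0 0 0 0 0 0 -0.2" --pt "0 0 0 0 0 0 -0.2"

```text
time_s: 36.9
ee_pos: [0.4437, -0.287, 0.1218]
eef_rot: [3.142, 0.0, 1.479]
force: [-0.8, -0.4, 0.0]
grip_width: 0.0378
grip_force: 0.0
```

Run:
```python
from h import *
for i in range(2):
    s=ctrl.camera("side")[:,:,::-1].copy(); cv2.imwrite("pics/raw_s12_%d.png"%i,s)
    for h in (.012+.14,.012+.146,.012+.152): print(h,proj("side",(.4432,-.287,h)).round(2))
    a=proj("side",(.4432,-.287,.158)); x,y=int(a[0]),int(a[1]); print(orange(s,(x-10,y-9,x+10,y+9)))
```

```text
0.15200000000000002 [300.95 204.07]
0.158 [300.94 202.63]
0.164 [300.93 201.18]
(np.float64(301.2452046035806), np.float64(201.03932225063937), np.float64(782.0), np.float64(41.0))
0.15200000000000002 [300.95 204.07]
0.158 [300.94 202.63]
0.164 [300.93 201.18]
(np.float64(301.27529411764704), np.float64(201.03235294117647), np.float64(850.0), np.float64(42.0))
```

jog_arm --pt "0 0 0 0 0 0 -1" --pt "0 0 0 0 0 0 -1" --pt "0 0 0 0 0 0 -1" --pt "0 0 -0.02 0 0 0 -1" --pt "0 0 -0.03 0 0 0 -1"

```text
time_s: 37.5
ee_pos: [0.4426, -0.2862, 0.1702]
eef_rot: [-3.137, -0.003, 1.479]
force: [0.2, -0.2, -6.8]
grip_width: 0.0217
grip_force: 50.0
```

jog_arm --pt "0 0 -0.035 0 0 0 -1" --pt "0 0 -0.015 0 0 0 -1" --pt "-0.03 0.0005 0 0 0 0 -1" --pt "-0.031 0 0 0 0 0 -1" --pt "0 0 0 0 0 0 -1"

```text
time_s: 38.0
ee_pos: [0.4376, -0.3502, 0.2206]
eef_rot: [-3.14, -0.0, 1.477]
force: [-1.1, -0.1, -5.9]
grip_width: 0.0214
grip_force: 50.0
```

Run:
```python
from h import *
o=ctrl.get_obs();print(o['grip_width'],o['force'])
go(.4386,-.3476,.1225,1.48)
s=ctrl.camera("side")[:,:,::-1].copy(); p=o['ee_pos']
a=proj("side",(p[0],p[1],p[2]+.0298)); x,y=int(a[0]),int(a[1]); print(a,orange(s,(x-10,y-9,x+10,y+9)))
```

```text
0.021377124461386527 [-1.0523764  -0.07362119 -5.89067738]
tool shift [0.0027 0.0008 0.0981] rz -0.003 at [ 0.4376 -0.3502  0.2206] 1.477 t 38.0
[300.37620418 187.68015306] (np.float64(300.56871609403254), np.float64(187.5119801084991), np.float64(1106.0), np.float64(35.0))
```

jog_arm --pt "0.0015 0.0005 0.03 0 0 0 -1" --pt "0 0 0.03 0 0 0 -1" --pt "0 0 0.025 0 0 0 -1" --pt "0 0 0.007 0 0 0 -1" --pt "0 0 0.003 0 0 0 -1"

```text
time_s: 38.55
ee_pos: [0.4391, -0.3457, 0.1264]
eef_rot: [-3.14, -0.001, 1.479]
force: [0.6, -0.1, -4.5]
grip_width: 0.0215
grip_force: 50.0
```

jog_arm --pt "0 0 0 0 0 0 -1" --pt "0 0 0 0 0 0 -1"

```text
time_s: 38.75
ee_pos: [0.4397, -0.3466, 0.1281]
eef_rot: [3.14, 0.001, 1.479]
force: [0.4, 0.8, -5.7]
grip_width: 0.0219
grip_force: 50.0
```

jog_arm --pt "0 0 0.003 0 0 0 -1" --pt "0 0 0.002 0 0 0 -1" --pt "0 0 0.001 0 0 0 -1" --pt "0 0 0 0 0 0 -1"

```text
time_s: 39.15
ee_pos: [0.4395, -0.3467, 0.1219]
eef_rot: [3.14, 0.001, 1.479]
force: [-1.3, 1.0, 4.7]
grip_width: 0.0214
grip_force: 50.0
```

jog_arm --pt "0 0 0 0 0 0 -0.2" --pt "0 0 0 0 0 0 -0.2" --pt "0 0 0 0 0 0 -0.2" --pt "0 0 0 0 0 0 -0.2"

```text
time_s: 39.55
ee_pos: [0.4392, -0.3463, 0.1208]
eef_rot: [3.142, 0.0, 1.479]
force: [-0.2, 0.3, -0.3]
grip_width: 0.0377
grip_force: 0.0
```

Run:
```python
from h import *
s=ctrl.camera("side")[:,:,::-1].copy(); cv2.imwrite("pics/raw_s13.png",s)
for h in (.012+.14,.012+.146,.012+.152): print(h,proj("side",(.4392,-.347,h)).round(2))
a=proj("side",(.4392,-.347,.158)); x,y=int(a[0]),int(a[1]); print(orange(s,(x-10,y-9,x+10,y+9)))
```

```text
0.15200000000000002 [300.99 212.04]
0.158 [300.97 210.57]
0.164 [300.96 209.09]
(np.float64(301.16947115384613), np.float64(210.42327724358975), np.float64(1248.0), np.float64(44.0))
```

jog_arm --pt "0 0 0 0 0 0 -1" --pt "0 0 0 0 0 0 -1" --pt "0 0 0 0 0 0 -1" --pt "0 0 -0.02 0 0 0 -1" --pt "0 0 -0.03 0 0 0 -1"

```text
time_s: 40.1
ee_pos: [0.4382, -0.3454, 0.1691]
eef_rot: [-3.137, -0.003, 1.479]
force: [-0.7, -1.0, -5.6]
grip_width: 0.0217
grip_force: 50.0
```

jog_arm --pt "0 0 -0.035 0 0 0 -1" --pt "0 0 -0.015 0 0 0 -1" --pt "-0.03 -0.0018 0 0 0 0 -1" --pt "-0.031 0 0 0 0 0 -1" --pt "0 0 0 0 0 0 -1"

```text
time_s: 40.6
ee_pos: [0.4306, -0.4093, 0.2195]
eef_rot: [-3.14, -0.0, 1.477]
force: [-0.1, -0.8, -5.9]
grip_width: 0.0215
grip_force: 50.0
```

jog_arm --pt "0 0 0 0 0 0 -1" --pt "0 0 0 0 0 0 -1"

```text
time_s: 40.8
ee_pos: [0.4318, -0.4062, 0.2202]
eef_rot: [-3.141, -0.001, 1.479]
force: [-0.1, 0.3, -5.7]
grip_width: 0.0219
grip_force: 50.0
```

Run:
```python
from h import *
o=ctrl.get_obs();print(o['grip_width'],o['force'])
go(.4318,-.4067,.122,1.48)
```

```text
0.021898121110680197 [-0.0931409   0.26207616 -5.71540811]
tool shift [-0.0005  0.0001  0.0982] rz -0.001 at [ 0.4318 -0.4062  0.2202] 1.479 t 40.8
```

jog_arm --pt "0 0 0.03 0 0 0 -1" --pt "0 0 0.03 0 0 0 -1" --pt "0 0 0.025 0 0 0 -1" --pt "0 0 0.007 0 0 0 -1" --pt "0 0 0 0 0 0 -1"

```text
time_s: 41.3
ee_pos: [0.4318, -0.4062, 0.1285]
eef_rot: [-3.141, -0.001, 1.479]
force: [-1.2, 0.5, -5.5]
grip_width: 0.0217
grip_force: 50.0
```

jog_arm --pt "0 0 0.003 0 0 0 -1" --pt "0 0 0.002 0 0 0 -1" --pt "0 0 0.001 0 0 0 -1" --pt "0 0 0 0 0 0 -1"

```text
time_s: 41.7
ee_pos: [0.432, -0.407, 0.1233]
eef_rot: [3.141, 0.001, 1.479]
force: [0.9, -0.6, -4.3]
grip_width: 0.0216
grip_force: 50.0
```

jog_arm --pt "0 0 0 0 0 0 -0.2" --pt "0 0 0 0 0 0 -0.2" --pt "0 0 0 0 0 0 -0.2" --pt "0 0 0 0 0 0 -0.2"

```text
time_s: 42.1
ee_pos: [0.4319, -0.407, 0.1231]
eef_rot: [3.141, 0.0, 1.479]
force: [-0.7, -0.3, 0.1]
grip_width: 0.0374
grip_force: 0.0
```

Run:
```python
from h import *
p=ctrl.get_obs()['ee_pos']; print(p)
s=ctrl.camera("side")[:,:,::-1].copy(); cv2.imwrite("pics/raw_s14.png",s)
for h in (.012+.14,.012+.146,.012+.152): print(h,proj("side",(.432,-.4065,h)).round(2))
a=proj("side",(.432,-.4065,.158)); x,y=int(a[0]),int(a[1]); print(orange(s,(x-10,y-9,x+10,y+9)))
```

```text
[ 0.4318898  -0.407001    0.12309703]
0.15200000000000002 [300.09 220.47]
0.158 [300.08 218.97]
0.164 [300.06 217.46]
(np.float64(300.1497395833333), np.float64(217.34874131944446), np.float64(1152.0), np.float64(47.0))
```

jog_arm --pt "0 0 0 0 0 0 -1" --pt "0 0 0 0 0 0 -1" --pt "0 0 0 0 0 0 -1" --pt "0 0 -0.02 0 0 0 -1" --pt "0 0 -0.03 0 0 0 -1"

```text
time_s: 42.65
ee_pos: [0.4309, -0.4059, 0.1709]
eef_rot: [-3.138, -0.004, 1.479]
force: [-0.3, -0.2, -5.3]
grip_width: 0.0216
grip_force: 50.0
```

jog_arm --pt "0 0 -0.035 0 0 0 -1" --pt "0 0.02 -0.015 0 0 0 -1" --pt "0.02 0.035 0 0 0 0 -1" --pt "0.035 0.035 0 0 0 0 -1" --pt "0.035 0.035 0 0 0 0 -1"

```text
time_s: 43.15
ee_pos: [0.5653, -0.3277, 0.2217]
eef_rot: [-3.14, -0.001, 1.478]
force: [0.3, -0.9, -6.2]
grip_width: 0.0217
grip_force: 50.0
```

jog_arm --pt "0.035 0.035 0 0 0 0 -1" --pt "0.03 0.015 0 0 0 0 -1" --pt "0 0 0.02 0 0 0 -1" --pt "0 0 0 0 0 0 -1"

```text
time_s: 43.55
ee_pos: [0.6195, -0.2672, 0.1988]
eef_rot: [-3.135, -0.002, 1.48]
force: [-1.1, 0.0, -6.6]
grip_width: 0.0214
grip_force: 50.0
```

Run:
```python
from h import *
o=ctrl.get_obs();print(o['grip_width'],o['force'])
go(.615,-.26,.111,1.48)
```

```text
0.021370889791460214 [-1.12293276  0.02546769 -6.58660817]
tool shift [ 0.0067 -0.0051  0.0878] rz 0.0 at [ 0.6195 -0.2672  0.1988] 1.48 t 43.55
```

jog_arm --pt "0 0 0.03 0 0 0 -1" --pt "0 0 0.03 0 0 0 -1" --pt "0 0 0.02 0 0 0 -1" --pt "0 0 0.005 0 0 0 -1" --pt "0 0 0 0 0 0 -1"

```text
time_s: 44.05
ee_pos: [0.6198, -0.2692, 0.1177]
eef_rot: [-3.141, -0.0, 1.478]
force: [-0.1, -0.2, -5.0]
grip_width: 0.0218
grip_force: 50.0
```

jog_arm --pt "0 0 0.002 0 0 0 -1" --pt "0 0 0.002 0 0 0 -1" --pt "0 0 0 0 0 0 -1" --pt "0 0 0 0 0 0 -1"

```text
time_s: 44.45
ee_pos: [0.6204, -0.2687, 0.1143]
eef_rot: [3.141, 0.0, 1.479]
force: [0.2, -0.3, -4.6]
grip_width: 0.0216
grip_force: 50.0
```

jog_arm --pt "0 0 0.002 0 0 0 -1" --pt "0 0 0.002 0 0 0 -1" --pt "0 0 0 0 0 0 -1"

```text
time_s: 44.75
ee_pos: [0.6208, -0.2686, 0.1113]
eef_rot: [3.14, 0.001, 1.479]
force: [-1.0, 2.8, 5.7]
grip_width: 0.0217
grip_force: 50.0
```

jog_arm --pt "0 0 0 0 0 0 0.1" --pt "0 0 0 0 0 0 0.1" --pt "0 0 0 0 0 0 0.1" --pt "0 0 -0.03 0 0 0 0.1" --pt "0 0 -0.04 0 0 0 0.1"

```text
time_s: 45.25
ee_pos: [0.6195, -0.2683, 0.1786]
eef_rot: [-3.138, -0.001, 1.479]
force: [0.2, 0.4, 0.2]
grip_width: 0.0515
grip_force: 0.0
```

Run:
```python
from h import *
go(.4388,-.3475,.14,1.48)
```

```text
tool shift [-0.0955 -0.1727  0.0386] rz -0.001 at [ 0.6195 -0.2683  0.1786] 1.479 t 45.25
```

jog_arm --pt "-0.018 -0.035 0 0 0 0 0.1" --pt "-0.019 -0.035 0 0 0 0 0.1" --pt "-0.019 -0.035 0 0 0 0 0.1" --pt "-0.019 -0.035 0 0 0 0 0.1" --pt "-0.0195 -0.0325 0.02 0 0 0 0.1"

```text
time_s: 45.75
ee_pos: [0.4392, -0.3481, 0.162]
eef_rot: [3.138, 0.003, 1.479]
force: [1.0, -2.0, 0.1]
grip_width: 0.0519
grip_force: 0.0
```

jog_arm --pt "0 0 0.02 0 0 0 0.1" --pt "0 0 0 0 0 0 0.1" --pt "0 0 0 0 0 0 0.1"

```text
time_s: 46.05
ee_pos: [0.4403, -0.3469, 0.1404]
eef_rot: [3.141, 0.0, 1.479]
force: [-0.2, -0.6, 0.3]
grip_width: 0.0517
grip_force: 0.0
```

Run:
```python
from h import *
go(.4388,-.3475,.0635,1.48)
```

```text
tool shift [-0.0007 -0.0014  0.0769] rz -0.001 at [ 0.4403 -0.3469  0.1404] 1.479 t 46.05
```

Run:
```python
from h import *
t=cv2.imread("pics/raw_top1.png"); g=t.max(2); m=(g>60).astype(np.uint8); m[:,:140]=0; m[:,222:]=0; m[:205]=0; m[275:]=0
n,l,st,ce=cv2.connectedComponentsWithStats(m); i=1+st[1:,4].argmax()
c=cv2.findContours((l==i).astype(np.uint8),0,1)[0][0]; q=cv2.approxPolyDP(cv2.convexHull(c),5,True)[:,0]; print(q.tolist())
P=np.array([onz("top",x,.025) for x in q]); print(P.round(4),P.mean(0).round(4))
```

```text
[[212, 213], [213, 261], [150, 267], [152, 219]]
[[0.5331 0.2528 0.025 ]
 [0.3438 0.2448 0.025 ]
 [0.3384 0.4552 0.025 ]
 [0.5271 0.4654 0.025 ]] [0.4356 0.3546 0.025 ]
```

jog_arm --pt "0 -0.001 0.03 0 0 0 0.1" --pt "0 0 0.03 0 0 0 0.1" --pt "0 0 0.016 0 0 0 0.1" --pt "0 0 0 0 0 0 -1" --pt "0 0 0 0 0 0 -1" --squeeze 40

```text
time_s: 46.55
ee_pos: [0.4398, -0.3469, 0.0651]
eef_rot: [3.14, 0.001, 1.48]
force: [-0.8, -0.1, 0.5]
grip_width: 0.0393
grip_force: 0.0
```

jog_arm --pt "0 0 0 0 0 0 -1" --pt "0 0 0 0 0 0 -1" --pt "0 0 0 0 0 0 -1"

```text
time_s: 46.85
ee_pos: [0.4395, -0.3472, 0.0651]
eef_rot: [3.14, 0.001, 1.479]
force: [0.3, 0.8, 7.1]
grip_width: 0.0238
grip_force: 40.0
```

jog_arm --pt "0 0 -0.02 0 0 0 -1" --pt "0 0 -0.035 0 0 0 -1" --pt "0 0 -0.035 0 0 0 -1" --pt "0.03 0 0 0 0 0 -1" --pt "0.045 0 0 0 0 0 -1"

```text
time_s: 47.35
ee_pos: [0.4457, -0.2726, 0.1548]
eef_rot: [3.14, 0.001, 1.476]
force: [1.4, 0.8, -2.5]
grip_width: 0.0234
grip_force: 40.0
```

jog_arm --pt "0.045 0 0 0 0 0 -1" --pt "0.045 0 0 0 0 0 -1" --pt "0.045 0 0 0 0 0 -1" --pt "0.045 0 0 0 0 0 -1" --pt "0.045 0 0 0 0 0 -1"

```text
time_s: 47.85
ee_pos: [0.4662, -0.0463, 0.1542]
eef_rot: [3.141, 0.0, 1.479]
force: [1.6, 0.1, -2.2]
grip_width: 0.0238
grip_force: 40.0
```

jog_arm --pt "0.045 0 0 0 0 0 -1" --pt "0.045 0 0 0 0 0 -1" --pt "0.045 0 0 0 0 0 -1" --pt "0.045 0 0 0 0 0 -1" --pt "0.045 0 0 0 0 -0.131 -1"

```text
time_s: 48.35
ee_pos: [0.4868, 0.1779, 0.1541]
eef_rot: [3.141, -0.0, 1.61]
force: [0.7, 0.1, -2.1]
grip_width: 0.0232
grip_force: 40.0
```

Run:
```python
from h import *
print(ctrl.get_obs()['grip_width'])
go(.434,.385,.0572,1.61)
```

```text
0.023176974709880345
tool shift [ 0.209  -0.0446  0.0969] rz 0.0 at [0.4868 0.1779 0.1541] 1.61 t 48.35
```

jog_arm --pt "0.042 -0.009 0 0 0 0 -1" --pt "0.042 -0.009 0 0 0 0 -1" --pt "0.042 -0.009 0 0 0 0 -1" --pt "0.042 -0.009 0 0 0 0 -1" --pt "0.039 -0.009 0 0 0 0 -1"

```text
time_s: 48.85
ee_pos: [0.4332, 0.3828, 0.154]
eef_rot: [3.142, -0.0, 1.61]
force: [1.4, -0.3, -2.5]
grip_width: 0.0236
grip_force: 40.0
```

jog_arm --pt "0 0 0.03 0 0 0 -1" --pt "0 0 0 0 0 0 -1" --pt "0 0 0 0 0 0 -1"

```text
time_s: 49.15
ee_pos: [0.434, 0.3806, 0.1241]
eef_rot: [-3.141, 0.001, 1.609]
force: [0.5, 0.6, -1.3]
grip_width: 0.0234
grip_force: 40.0
```

Run:
```python
from h import *
go(.434,.385,.0572,1.61)
t=ctrl.camera("top")[:,:,::-1].copy(); s=ctrl.camera("side")[:,:,::-1].copy(); cv2.imwrite("pics/raw_t15.png",t)
b=cv2.resize(s[120:240,255:385],None,fx=4,fy=4,interpolation=cv2.INTER_CUBIC); cv2.imwrite("pics/s15.png",b)
```

```text
tool shift [0.0044 0.0001 0.0669] rz -0.001 at [0.434  0.3806 0.1241] 1.609 t 49.15
```

View pics/s15.png

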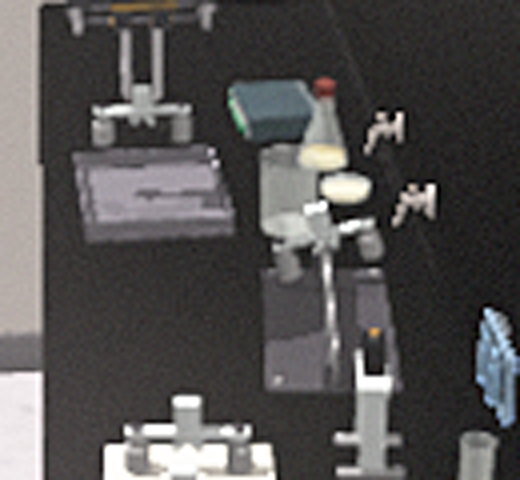

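jog_arm --pt "0.003 0 0.03 0 0 0 -1" --pt "0 0 0.02 0 0 0 -1" --pt "0 0 0.01 0 0 0 -1" --pt "0 0 0.003 0 0 0 -1" --pt "0 0 0 0 0 0 -1"

```text
time_s: 49.75
ee_pos: [0.4344, 0.3841, 0.0617]
eef_rot: [3.141, -0.001, 1.609]
force: [-0.0, -0.1, -1.3]
grip_width: 0.0237
grip_force: 40.0
```

jog_arm --pt "0 0 0.002 0 0 0 -1" --pt "0 0 0.002 0 0 0 -1" --pt "0 0 0 0 0 0 -1" --pt "0 0 0 0 0 0 -1"

```text
time_s: 50.15
ee_pos: [0.4341, 0.3842, 0.0572]
eef_rot: [3.141, -0.0, 1.61]
force: [1.1, -0.4, -1.1]
grip_width: 0.0233
grip_force: 40.0
```

jog_arm --pt "0 0 0.001 0 0 0 -1" --pt "0 0 0 0 0 0 0.1" --pt "0 0 0 0 0 0 0.1" --pt "0 0 0 0 0 0 0.1" --pt "0 0 -0.03 0 0 0 0.1"

```text
time_s: 50.65
ee_pos: [0.4324, 0.3829, 0.0828]
eef_rot: [-3.136, 0.004, 1.61]
force: [0.6, 1.0, 0.3]
grip_width: 0.0505
grip_force: 0.0
```

jog_arm --pt "0 0 -0.04 0 0 0 0.1" --pt "-0.02 0.02 -0.03 0 0 0 0.1" --pt "-0.04 0.025 -0.01 0 0 0 0.1" --pt "-0.04 0.025 0 0 0 0.125 0.1" --pt "-0.04 0.025 0 0 0 0 0.1"

```text
time_s: 51.15
ee_pos: [0.5303, 0.2435, 0.1662]
eef_rot: [3.141, -0.0, 1.481]
force: [0.4, -0.3, -0.1]
grip_width: 0.0518
grip_force: 0.0
```

jog_arm --pt "-0.04 0.02 0 0 0 0 0.1" --pt "-0.04 0.02 0 0 0 0 0.1" --pt "0 0 0 -0.14 0 0 0.1" --pt "0 0 0 -0.13 0 0 0.1" --pt "0 0 0 0 0 0 0.1"

```text
time_s: 51.65
ee_pos: [0.5606, 0.1616, 0.1652]
eef_rot: [2.87, 0.0, 1.485]
force: [0.8, 0.5, -0.6]
grip_width: 0.052
grip_force: 0.0
```

```bash
cat >> h.py <<'E'
from scipy.spatial.transform import Rotation as Rn
def goR(x,y,z):
    o=ctrl.get_obs(); R=Rn.from_euler('xyz',o['eef_rot']).as_matrix()
    print("tool",(R.T@(np.array([x,y,z])-o['ee_pos'])).round(4),"zaxis",R[:,2].round(3),"yaxis",R[:,1].round(3),"at",o['ee_pos'].round(4))
E
python3 -c "
from h import *
goR(.6012,.113,.1398)"
```

```text
tool [-0.0449  0.0362  0.0365] zaxis [ 0.267 -0.023 -0.963] yaxis [ 0.96  -0.082  0.268] at [0.5606 0.1616 0.1652]
```

Tilt has the right sign. Approach along the tilted axis.

jog_arm --pt "-0.022 0.018 0 0 0 0 0.1" --pt "-0.023 0.018 0 0 0 0 0.1" --pt "0 0 0.018 0 0 0 0.1" --pt "0 0 0 0 0 0 0.1" --pt "0 0 0 0 0 0 0.1"

```text
time_s: 52.15
ee_pos: [0.5976, 0.1138, 0.158]
eef_rot: [2.874, 0.0, 1.485]
force: [-1.1, -0.1, 0.1]
grip_width: 0.0523
grip_force: 0.0
```

Run:
```python
from h import *
goR(.620,.113,.0745)
s=ctrl.camera("side")[:,:,::-1].copy()
b=cv2.resize(s[135:215,300:380],None,fx=6,fy=6,interpolation=cv2.INTER_CUBIC); cv2.imwrite("pics/s16.png",b)
```

```text
tool [ 0.0011 -0.0005  0.0864] zaxis [ 0.264 -0.023 -0.964] yaxis [ 0.961 -0.083  0.265] at [0.5976 0.1138 0.158 ]
```

View pics/s16.png

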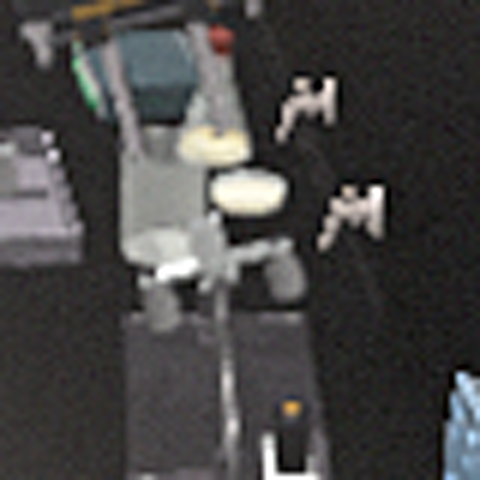

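jog_arm --pt "0.001 0 0.03 0 0 0 0.1" --pt "0 0 0.03 0 0 0 0.1" --pt "0 0 0.018 0 0 0 0.1" --pt "0 0 0 0 0 0 0.1" --pt "0 0 0 0 0 0 0.1"

```text
time_s: 52.7
ee_pos: [0.6187, 0.1132, 0.0839]
eef_rot: [2.871, -0.0, 1.485]
force: [0.1, 0.0, -0.2]
grip_width: 0.0519
grip_force: 0.0
```

```bash
python3 -c "
from h import *
goR(.620,.113,.0740);print(ctrl.get_obs()['force'])"
```

```text
tool [-0.0001 -0.0013  0.0099] zaxis [ 0.266 -0.023 -0.964] yaxis [ 0.96  -0.082  0.267] at [0.6187 0.1132 0.0839]
[ 0.117489    0.046654   -0.23004251]
```

jog_arm --pt "0 -0.001 0.008 0 0 0 0.1" --pt "0 0 0 0 0 0 0.1" --pt "0 0 0 0 0 0 -1" --pt "0 0 0 0 0 0 -1" --pt "0 0 0 0 0 0 -1" --squeeze 40

```text
time_s: 53.2
ee_pos: [0.6198, 0.1126, 0.0753]
eef_rot: [2.871, -0.0, 1.485]
force: [-0.8, 0.4, 0.3]
grip_width: 0.0313
grip_force: 0.0
```

jog_arm --pt "0 0 0 0 0 0 -1" --pt "0 0 0 0 0 0 -1" --pt "0 0 0 0 0 0 -1"

```text
time_s: 53.5
ee_pos: [0.6197, 0.1126, 0.0751]
eef_rot: [2.871, -0.0, 1.485]
force: [-0.8, -0.3, 1.3]
grip_width: 0.0238
grip_force: 40.0
```

jog_arm --pt "0 0.006 -0.02 0 0 0 -1" --pt "0 0.009 -0.035 0 0 0 -1" --pt "0 0.009 -0.035 0 0 0 -1" --pt "0 0 0 0.14 0 0 -1" --pt "0 0 0 0.13 0 0 -1"

```text
time_s: 54.0
ee_pos: [0.6187, 0.1131, 0.1703]
eef_rot: [-3.139, -0.001, 1.486]
force: [0.4, -0.1, -3.8]
grip_width: 0.0237
grip_force: 40.0
```

jog_arm --pt "0 -0.03 0 0 0 -0.125 -1" --pt "0.02 -0.035 0 0 0 0 -1" --pt "0.03 -0.03 0 0 0 0 -1" --pt "0.04 -0.03 0 0 0 0 -1" --pt "0.04 -0.03 0 0 0 0 -1"

```text
time_s: 54.5
ee_pos: [0.4575, 0.2411, 0.1679]
eef_rot: [-3.141, 0.0, 1.609]
force: [0.4, 1.1, -2.9]
grip_width: 0.0237
grip_force: 40.0
```

```bash
python3 -c "
from h import *
goR(.4365,.318,.0585);o=ctrl.get_obs();print(o['eef_rot'],o['grip_width'])"
```

```text
tool [ 0.0777 -0.018   0.1094] zaxis [-0. -0. -1.] yaxis [ 0.999  0.038 -0.   ] at [0.4575 0.2411 0.1679]
[-3.14129278e+00  8.16520921e-05  1.60880260e+00] 0.023670854299293796
```

jog_arm --pt "0.038 -0.009 0 0 0 0 -1" --pt "0.038 -0.009 0 0 0 0 -1" --pt "0 0 0.03 0 0 0 -1" --pt "0 0 0.02 0 0 0 -1" --pt "0 0 0 0 0 0 -1"

```text
time_s: 55.0
ee_pos: [0.4365, 0.3149, 0.1153]
eef_rot: [-3.137, 0.003, 1.61]
force: [-0.3, -0.0, -2.6]
grip_width: 0.024
grip_force: 40.0
```

jog_arm --pt "0 0 0 0 0 0 -1" --pt "0 0 0 0 0 0 -1"

```text
time_s: 55.2
ee_pos: [0.4386, 0.3157, 0.1193]
eef_rot: [3.14, -0.001, 1.609]
force: [0.2, -0.7, -2.5]
grip_width: 0.0237
grip_force: 40.0
```

Run:
```python
from h import *
goR(.4365,.318,.0585);o=ctrl.get_obs();print(o['eef_rot'],o['grip_width'])
```

```text
tool [ 0.0024 -0.0021  0.0608] zaxis [ 0.001  0.001 -1.   ] yaxis [0.999 0.039 0.001] at [0.4386 0.3157 0.1193]
[ 3.14009600e+00 -8.54691609e-04  1.60942215e+00] 0.0237400505418731
```

jog_arm --pt "0.001 -0.001 0.03 0 0 0 -1" --pt "0 0 0.02 0 0 0 -1" --pt "0 0 0.005 0 0 0 -1" --pt "0 0 0 0 0 0 -1" --pt "0 0 0 0 0 0 -1"

```text
time_s: 55.7
ee_pos: [0.4377, 0.3168, 0.0645]
eef_rot: [3.14, -0.001, 1.61]
force: [-0.2, 0.4, -2.7]
grip_width: 0.0235
grip_force: 40.0
```

jog_arm --pt "0 0 0.002 0 0 0 -1" --pt "0 0 0.002 0 0 0 -1" --pt "0 0 0 0 0 0 -1" --pt "0 0 0 0 0 0 -1"

```text
time_s: 56.1
ee_pos: [0.437, 0.3165, 0.0592]
eef_rot: [3.141, -0.0, 1.61]
force: [-0.4, -0.5, -2.0]
grip_width: 0.0237
grip_force: 40.0
```

jog_arm --pt "0 0 0.001 0 0 0 -1" --pt "0 0 0.001 0 0 0 -1" --pt "0 0 0 0 0 0 -1"

```text
time_s: 56.4
ee_pos: [0.4375, 0.3168, 0.0582]
eef_rot: [3.14, -0.001, 1.61]
force: [-1.2, -1.3, 9.3]
grip_width: 0.0237
grip_force: 40.0
```

jog_arm --pt "0 0 0 0 0 0 0.1" --pt "0 0 0 0 0 0 0.1" --pt "0 0 0 0 0 0 0.1" --pt "0 0 -0.03 0 0 0 0.1" --pt "0 0 -0.04 0 0 0 0.1"

```text
time_s: 56.9
ee_pos: [0.436, 0.3159, 0.1263]
eef_rot: [-3.138, 0.002, 1.61]
force: [0.1, 0.7, 1.1]
grip_width: 0.0515
grip_force: 0.0
```

jog_arm --pt "-0.03 0 -0.04 0 0 0 0.1" --pt "-0.04 0 -0.03 0 0 0 0.1" --pt "-0.04 0 0 0 0 0 0.1" --pt "-0.04 0 0 0 0 0 0.1" --pt "-0.04 0 0 0 0 0 0.1"

```text
time_s: 57.4
ee_pos: [0.4441, 0.1252, 0.1973]
eef_rot: [3.141, -0.0, 1.61]
force: [0.7, -0.0, -0.2]
grip_width: 0.0513
grip_force: 0.0
```

Run:
```python
from h import *
print(ctrl.get_obs()['ee_pos'])
s=ctrl.camera("side")[:,:,::-1].copy()
b=cv2.resize(s[140:280,260:400],None,fx=4.2,fy=4.2,interpolation=cv2.INTER_CUBIC); cv2.imwrite("pics/s17.png",b)
a=orange(s,(338,195,362,215)); print(a, onz("side",a[:2],.14))
```

```text
[0.4441466  0.1251779  0.19725728]
(np.float64(348.1158700322234), np.float64(202.43226369495167), np.float64(3724.0), np.float64(93.0)) [ 0.62187064 -0.26619076  0.14      ]
```

View pics/s17.png

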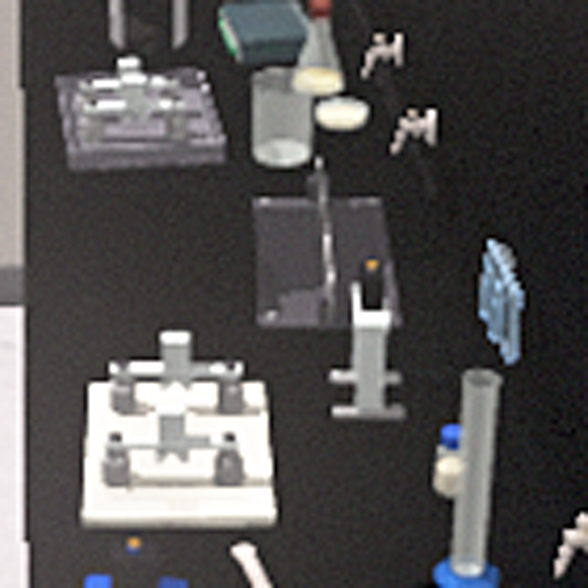

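The picture shows everything as wanted: two rotors upright on the plate (175,370 and 175,440), two upright in the tray (130,85 and 130,105), and the gauge upright on the bench with its pin down (372,265). The glassware has not been moved.

```bash
python3 -c "
from h import *
print(ctrl.hand_in())"
```

```text
the job is handed in; nothing more can be done
None
```

I've handed the job in after about 57 s of robot time: the two sound rotors stand on the plate, and the off-centre rotor and the short rotor (gauge reading about 6 mm) stand in the tray. The gauge is back upright on the bench with its foot down; the hand-in gave no verdict.

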